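# Load, bar and pin a blood-tube carrier, regripping on a sloping rest

## Robot

A 6-joint arm with a two-finger parallel gripper is mounted at the origin on a cart in front of the work surface, level with it; the furniture and walls round the work are solid. World frame = base frame: x ahead of the robot, y to its left, z up, the work surface at z = 0. Lengths are in m, angles in rad, forces in N, time in s.
With the tool pointing down it reaches from about 0.35 to 0.975 m from the base axis. Payload 4.9 kg.
Tool frame: the origin (TCP) lies midway between the tips of the shut fingers; the grasp point (between the pads) lies 19 mm behind it; z points along the fingers, y is the direction in which the jaws open and shut (so a half turn about z gives the same grasp; the last joint's range is limited). The gripper opens to 85 mm and grips with 20 to 120 N. Pads are 22 mm wide; open, the fingers measure 114 mm over their backs; the gripper's body (76 mm by 85 mm) begins 54 mm behind the grasp point. The pads swing forward as they close: fully open they stand 13 mm farther back than shut.
Start: joints at [1.192, 0.053, 1.613, -0, 1.476, -0.119], TCP at [0.161, 0.604, 0.231] pointing down, gripper open.
Joint ranges: [-3.01, 3.01], [-1.01, 2.22], [0.06, 2.58], [-1.02, 4.17], [0.09, 2.62], [-3.14, 3.14]. Speed limits (rad/s): [2.57, 2.57, 3.14, 3.14, 3.14, 3.14].

## Interface

Orientations are given as a unit quaternion [w, x, y, z].
In Python, from cell import telemetry, vision, robot gives the robot as it stands.
- The arm moves only by the shell command python3 -m pendant 'ROWS' [FORCE]. ROWS is JSON, a list of rows, each an object with "xyz": the shift along the tool's x, y, z in mm, a list of three; "angular": the turn, a rotation vector about the tool's x, y, z in rad, a list of three; "fingers": the closure, from 0 (fully open) to 1 (shut). A call has 1 to 10 rows; each row is the pose to reach, as a shift and turn from the pose measured when the call began, along the tool's axes at that moment; what a row does not reach only later rows make up. A row lasts 1/8 s, in which the tool goes at most 62.5 mm and 10.7 degrees, less where a joint would pass 70% of its speed; a pose out of reach is approached as far as the arm can. A call with a gripper value outside its range is refused whole. The fingers move at their own pace and stop on an object; FORCE is the grip in N (left out, the last holds). Time passes only in rows, so rows that repeat a pose let the fingers close. It gives the time, the measured TCP pose, the force and the opening at its end, in the units of the state.
- telemetry.read_state(): the state, without advancing time (a new reading comes with each control period).
- vision.snapshot(name): name is "scene" or "top" or "wrist"; returns the picture (420x560x3 uint8, red, green, blue); there is no depth.
- vision.camera_params(name): a dict with "vertical_fov" (degrees; the focal length in pixels is half the picture's height over the tangent of half this angle, whatever the lens; pixels are square), "cx", "cy" (the principal point, pixels), "k1" (the pictures are not rectified: a ray, as slopes to the right and down, at radius r is drawn at 1 + k1 r^2 times it, then the intrinsics apply), "rvec" (rotation vector, rad) and "tvec" (3), from world to camera coordinates, as OpenCV has them; the wrist camera has in their place "T_tool_cam" (4x4, takes a point from camera to tool coordinates, whose origin is the TCP and whose axes are the flange's). Camera axes: x right, y down, z forward; pixel columns grow to the right and rows downward; lengths in m; the calibration is good to about 2 mm. A picture is of the moment at which its call begins: read the wrist's pose just before it. camera_params takes no time and is no camera call.
- robot.hand_in(): hands the job in, once; it reports no verdict.
The state is a dict: "t": time; "joint_pos": joint angles; "joint_vel": joint speeds; "effort": joint torques, N m; "eef_pos": TCP position; "eef_rot": TCP orientation; "ft_force": force on the tool from outside, world axes, zero at the start; "moment": the same for the moment, N m; "grip_width": finger opening in m.
Only numpy, scipy, OpenCV 4.12 (cv2) and the standard library are available. Lean on these libraries where they do the work, as an engineer would, in place of code of your own. Each camera call takes 0.05 s, during which the arm holds its last target. There are 200 camera calls.

## Task

Load the blood tubes that lie in the tray into the slotted carrier, one after another from the left: lay each one foot down against the stop of the sloping rest and let go, so that you can take it afresh by its cap end, and hang it upright by the cap in the slot that matches its lane (left lane, left slot; two or three tubes, a lane may be empty). When all hang, swing the keeper bar fully shut across the slots; then lay the lock pin on the sloping rest in the same way, tip down, and let go, and put it head up through the fork and the bar's eye until its grip sits on the fork. Leave the other things on the trolley alone.

Things in the scene. Friction and masses are not known exactly. Their poses are not given: they have to be found in the camera images.
- tube_1: capped blood tube that starts in the left-hand lane of the tray (left and right as the robot sees it); may be absent. Rigid, 14 g, 83 mm long: barrel 12 mm in diameter, cap 16 mm in diameter and 17 mm long. Origin: centre of its closed bottom; +z runs along the tube to the cap (barrel 0 to 66 mm, cap 66 to 83 mm).
- slot_1 (a point): left-hand slot of the carrier: on the axis of a tube hanging there, level with the shelf's top face that the cap's underside rests on; axes as the carrier's. The slot is 13.5 mm wide; its mouth, 12 mm to -x of this point, is widened to 19.5 mm over 5 mm; its closed end stops the tube's axis 0.7 mm to +x
- tube_2: capped blood tube that starts in the middle lane of the tray (left and right as the robot sees it); may be absent. Rigid, 14 g, 83 mm long: barrel 12 mm in diameter, cap 16 mm in diameter and 17 mm long. Origin: centre of its closed bottom; +z runs along the tube to the cap (barrel 0 to 66 mm, cap 66 to 83 mm).
- slot_2 (a point): middle slot of the carrier: on the axis of a tube hanging there, level with the shelf's top face that the cap's underside rests on; axes as the carrier's. The slot is 13.5 mm wide; its mouth, 12 mm to -x of this point, is widened to 19.5 mm over 5 mm; its closed end stops the tube's axis 0.7 mm to +x
- tube_3: capped blood tube that starts in the right-hand lane of the tray (left and right as the robot sees it); may be absent. Rigid, 14 g, 83 mm long: barrel 12 mm in diameter, cap 16 mm in diameter and 17 mm long. Origin: centre of its closed bottom; +z runs along the tube to the cap (barrel 0 to 66 mm, cap 66 to 83 mm).
- slot_3 (a point): right-hand slot of the carrier: on the axis of a tube hanging there, level with the shelf's top face that the cap's underside rests on; axes as the carrier's. The slot is 13.5 mm wide; its mouth, 12 mm to -x of this point, is widened to 19.5 mm over 5 mm; its closed end stops the tube's axis 0.7 mm to +x
- tray: fixed steel tray 130 (x) x 170 (y) mm, floor 3 mm, rim 12 mm high; origin: centre of its underside. Two notched white strips (23 mm high, at x = -32 and +8 mm) hold the tubes level in three lanes at y = +50, 0, -50 mm, axis 21.5 mm high, caps to +x (away from the robot), cap middle at x = +30 mm; beside and beyond the caps only the rim.
- rest: fixed sloping rest: grey wedge on a base 100 x 50 x 6 mm with a 90-degree V channel rising at 45 degrees to the rest's +x (the robot's left). Origin: centre of its underside, z up. Channel 54 mm long with an end stop at its low end; what is beyond 54 mm of a part in it (a tube's cap, the pin's grip) stands free above the block's upright back face (x = +12 mm, 54 mm high).
- rest_foot (a point): where the bottom centre of a tube stands when parked in the channel, foot on the stop (the pin's axis lies 1.4 mm deeper in the V); a parked part's +z rises from here at 45 degrees towards the rest's +x; friction may hold a part where it is laid, so lay it down close against the stop; axes as the rest's
- carrier: fixed tube carrier, 78 (x) x 216 (y) mm; origin: centre of its underside, z up, open front to its -x (the robot). Its white shelf, 6 mm thick, top at z = 85 mm, has three slots open to the front; tubes go in sideways towards +x, upright, caps above the shelf, and hang by their caps, bottoms at z = 19 mm. Nothing is higher than the shelf but caps and the end lugs (91 mm; hinge screw 95 mm).
- keeper_bar (a joint): steel keeper bar hinged on an upright axis at the carrier's left end: 0 = shut across the slots (at its stop; its eye then lines up with the fork's holes), 1.57 = pointing to the front (carrier -x), at most 2.0; friction of 0.06 N m holds it where it is left. Bar at carrier z = 66 to 82 mm, 10 mm thick, 178 mm from hinge axis to the hole in its eye.
- bar_hinge (a point): hinge axis of the keeper bar (upright), at carrier x = -19, y = +88 mm, half way up the bar; its axes turn with the bar, whose free end is towards its -y
- bar_grip (a point): middle of the black upright stud on the keeper bar: 13 mm in diameter, 28 mm tall, carrier z = 80 to 108 mm, this point at 94 mm; 130 mm along the bar from the hinge axis and 15 mm off its centre line on the outer side; its axes turn with the bar
- fork_hole (a point): centre of the fork's upper hole, on the top face of the upper lug at the carrier's right end (carrier x = -19, y = -90, z = 91 mm). The holes of both lugs and of the bar's eye are upright, 12.5 mm in diameter; the lower lug's underside is at z = 55 mm, free space below
- lock_pin: lock pin, 45 g: steel shank 10 mm in diameter with a tapered tip (last 6 mm), black square grip 20 x 20 x 22 mm at its head. Origin: centre of the tip; +z to the head (shank 0 to 64 mm, grip 64 to 86 mm); x, y square to the grip's flats. It starts lying on the trolley top on a flat of its grip (axis sloping 4 degrees), head to the left. Fully in, its tip is at carrier z = 27 mm
- strip_tub: bystander, to be left alone: round plastic tub of test strips, 43 mm across, 99 mm tall; origin at the centre of its underside
- swab_pot: bystander, to be left alone: pot of cotton swabs, 62 mm across, 93 mm tall; origin at the centre of its underside
- timer: bystander, to be left alone: flat staining timer, 57 x 61 x 19 mm; origin at the centre of its underside
- slide_box: bystander, to be left alone: carton of microscope slides, 36 x 90 x 59 mm; origin at the centre of its underside
- tape_small: bystander, to be left alone: small roll of paper tape, 49 mm across, 12 mm high; origin at the centre of its underside
- dropper: bystander, to be left alone: dropper bottle with a nozzle, 37 mm across, 107 mm tall; origin at the centre of its underside
- oil_bottle: bystander, to be left alone: small brown bottle, 26 mm across, 62 mm tall; origin at the centre of its underside
- cover_box: bystander, to be left alone: small carton of cover glasses, 36 x 55 x 23 mm; origin at the centre of its underside

How it is judged:
On the way, in this order (a step that is already met when the one before it is completed fails the run):
1. tube_1 lies parked on the sloping rest, foot on its stop, let go (distance between tube_1 and rest_foot below 0.01 m and angle between tube_1's own z axis and vertical between 0.68 and 0.9 rad and contact force between the fingers and tube_1 below 0.05 N and linear speed of tube_1 below 0.03 m/s), for 0.2 s.
2. tube_2 lies parked on the sloping rest, foot on its stop, let go (distance between tube_2 and rest_foot below 0.01 m and angle between tube_2's own z axis and vertical between 0.68 and 0.9 rad and contact force between the fingers and tube_2 below 0.05 N and linear speed of tube_2 below 0.03 m/s), for 0.2 s.
3. tube_3 lies parked on the sloping rest, foot on its stop, let go (distance between tube_3 and rest_foot below 0.01 m and angle between tube_3's own z axis and vertical between 0.68 and 0.9 rad and contact force between the fingers and tube_3 below 0.05 N and linear speed of tube_3 below 0.03 m/s), for 0.2 s.
4. all the tubes hang in their slots and the keeper bar is shut across them (horizontal distance between tube_1 and slot_1 below 0.006 m and z of tube_1 in the frame of carrier between 0.0155 and 0.0235 m and angle between each of tube_1, tube_2, tube_3's own z axis and vertical below 0.12 rad and horizontal distance between tube_2 and slot_2 below 0.006 m and z of tube_2 in the frame of carrier between 0.0155 and 0.0235 m and horizontal distance between tube_3 and slot_3 below 0.006 m and z of tube_3 in the frame of carrier between 0.0155 and 0.0235 m and value of joint keeper_bar below 0.025 rad), for 0.2 s.
5. the lock pin lies parked on the sloping rest, tip on its stop, let go (distance between lock_pin and rest_foot below 0.01 m and angle between lock_pin's own z axis and vertical between 0.68 and 0.9 rad and contact force between the fingers and lock_pin below 0.05 N and linear speed of lock_pin below 0.03 m/s), for 0.2 s.
At the end, for the whole second after the job is handed in: every tube present hangs upright (within 0.12 rad) by its cap on the carrier's shelf, in the slot of its lane, axis within 6 mm of the slot's; the keeper bar is shut to within 0.025 rad; the lock pin is through fork and bar with its grip within 3.5 mm of the upper lug, and at rest (all of step 4 and z of lock_pin in the frame of carrier between 0.02 and 0.0305 m and horizontal distance between lock_pin and fork_hole below 0.006 m and angle between lock_pin's own z axis and vertical below 0.12 rad and linear speed of lock_pin below 0.02 m/s); the robot touches nothing.
It fails at once if one of the other things on the trolley is moved more than 3 cm (distance of any of strip_tub, swab_pot, timer, slide_box, tape_small, dropper, oil_bottle, cover_box from where it was at the start of the episode above 0.03 m).
Of tube_1, tube_2, tube_3 only 2 to 3 are there at a start; the rules pass over those that are not, and their reading is None.
At some moment in a run one of lock_pin may be knocked a few centimetres aside while the robot is not near it.
Once in a run the grip may slacken for a moment while it holds something.
It also fails if it takes over 210 s, if anything falls off the work surface, if the arm or the gripper's body presses on something with over 40 N, if the wrist force passes 120 N, or if a joint passes its speed limit or range.

## Working session

There is one attempt and no reset: what is moved stays moved. The work goes in short steps, Python scripts to look and compute and a shell command to move; the robot and the scene stay as the last step left them, time stands still between calls to the robot, and variables do not carry over. Pictures are saved under pics/ and viewed, about 12 in all and at most 16, crops included, and the job is handed in when it is done.

```bash
ls; mkdir -p pics; python3 - <<'E'
from cell import telemetry, vision, robot
import cv2,json
s=telemetry.read_state();print(s)
for n in("scene","top","wrist"):
    im=vision.snapshot(n);cv2.imwrite(f"pics/{n}0.png",im[:,:,::-1]);print(n,vision.camera_params(n))
E
```

```text
pics
{'t': 0.0, 'joint_pos': array([ 1.19206413e+00,  5.33594758e-02,  1.61431780e+00, -3.14986103e-05,
        1.47603542e+00, -1.18993093e-01]), 'joint_vel': array([-1.91284491e-04, -1.91312599e-03, -1.28945285e-03, -7.12795892e-05,
       -3.67038423e-04,  8.55690020e-04]), 'effort': array([ 1.78074210e-03, -3.93674862e+01, -3.70183432e+01,  1.80771185e-04,
        7.08942898e-03,  1.32829027e-05]), 'eef_pos': array([0.16028183, 0.60343178, 0.23004721]), 'eef_rot': array([-2.45890322e-04,  1.29503227e-01,  9.91578434e-01, -1.03122381e-03]), 'ft_force': array([-0.0864438 ,  0.03827152, -0.75219198]), 'moment': array([ 0.0483267 , -0.01457482, -0.0247726 ]), 'grip_width': 0.08561028691865225}
scene {'vertical_fov': 54.42688539850984, 'cx': 277.02085535358253, 'cy': 206.34679076319046, 'k1': -0.03823925576685658, 'rvec': array([ 1.9889724 , -0.44547421,  0.25844829]), 'tvec': array([-0.47644548,  0.1823523 ,  0.84336622])}
top {'vertical_fov': 57.54030392477663, 'cx': 274.64366076602164, 'cy': 205.5694053392023, 'k1': 0.00952865228852198, 'rvec': array([ 2.20469474, -2.2188523 ,  0.05504613]), 'tvec': array([-0.02286458,  0.51663839,  0.92790379])}
wrist {'vertical_fov': 63.128723401763004, 'cx': 285.18098962066523, 'cy': 205.7816261710846, 'k1': 0.00861671721870699, 'T_tool_cam': array([[-1.60281460e-03, -9.45691553e-01, -3.25061405e-01,
         8.47339969e-02],
       [ 9.99998682e-01, -1.59989172e-03, -2.76281351e-04,
        -1.66024259e-04],
       [-2.58786108e-04, -3.25061419e-01,  9.45692871e-01,
        -1.42920317e-01],
       [ 0.00000000e+00,  0.00000000e+00,  0.00000000e+00,
         1.00000000e+00]])}
```

View pics/top0.png

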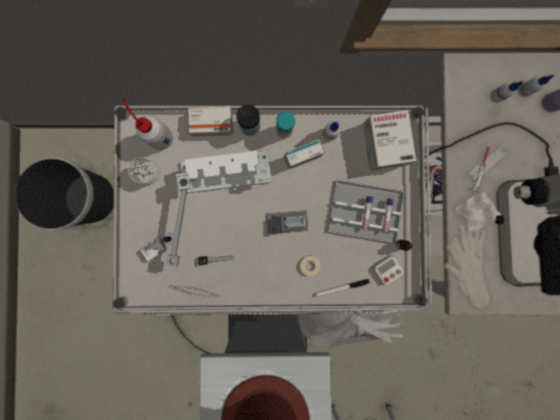

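View pics/scene0.png

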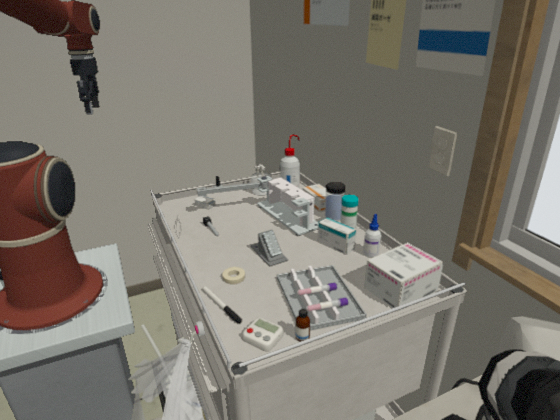

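```bash
cat >h.py <<'E'
import numpy as np, cv2
from scipy.spatial.transform import Rotation as R
from cell import telemetry, vision
def q2R(q): return R.from_quat([q[1],q[2],q[3],q[0]]).as_matrix()
def cam(n, s=None):
    p=vision.camera_params(n); f=210/np.tan(np.radians(p["vertical_fov"])/2)
    if n=="wrist":
        s=s or telemetry.read_state(); T=np.eye(4);T[:3,:3]=q2R(s["eef_rot"]);T[:3,3]=s["eef_pos"]
        W=np.linalg.inv(T@p["T_tool_cam"])
    else:
        W=np.eye(4);W[:3,:3]=cv2.Rodrigues(p["rvec"])[0];W[:3,3]=p["tvec"]
    return dict(W=W,K=np.array([[f,0,p["cx"]],[0,f,p["cy"]],[0,0,1]]),d=np.array([p["k1"],0,0,0.]))
def proj(c,P):
    return cv2.projectPoints(np.atleast_2d(P).astype(float),cv2.Rodrigues(c["W"][:3,:3])[0],c["W"][:3,3],c["K"],c["d"])[0][:,0]
def ray(c,px):
    u=cv2.undistortPoints(np.array([[px]],float),c["K"],c["d"])[0,0]; Rt=c["W"][:3,:3].T
    return -Rt@c["W"][:3,3], Rt@np.array([u[0],u[1],1])
def onz(c,px,z):
    o,d=ray(c,px); return o+d*(z-o[2])/d[2]
def tri(obs):
    A=np.zeros((3,3));b=np.zeros(3)
    for c,px in obs:
        o,d=ray(c,px);d=d/np.linalg.norm(d);M=np.eye(3)-np.outer(d,d);A+=M;b+=M@o
    return np.linalg.solve(A,b)
def snap(n,name):
    s=telemetry.read_state();im=vision.snapshot(n)[:,:,::-1].copy();cv2.imwrite(f"pics/{name}.png",im)
    np.save(f"pics/{name}.npy",dict(c=cam(n,s)),allow_pickle=True);return im,cam(n,s)
def load(name): return np.load(f"pics/{name}.npy",allow_pickle=True).item()["c"]
def togo(xyz,Rm=None):
    """shift mm + rotvec in the tool axes to reach pose"""
    s=telemetry.read_state();M=q2R(s["eef_rot"])
    print("shift",np.round(1000*M.T@(np.array(xyz)-s["eef_pos"]),1), "rot",None if Rm is None else np.round(R.from_matrix(M.T@Rm).as_rotvec(),4))
E
python3 - <<'E'
from h import *
im=cv2.imread("pics/top0.png")
a=cv2.resize(im[145:270,110:310],None,fx=4,fy=4,interpolation=cv2.INTER_CUBIC)
cv2.imwrite("pics/topA.png",a)
c=cam("top")
print(onz(c,(268,400),0))
for n,p,z in [("tray c",(367,212),.02),("cap2",(367,201),.02),("cap3",(388,202),.02),("rest",(288,222),.04),("hinge",(183,181),.09),("eye",(175,259),.08),("fork",(266,175),.091),("pinhead",(203,261),.01),("pintip",(233,258),.005)]: print(n,onz(c,p,z).round(3))
E
```

```text
[ 0.04522135 -0.00705927  0.        ]
tray c [ 0.499 -0.25   0.02 ]
cap2 [ 0.526 -0.25   0.02 ]
cap3 [ 0.523 -0.302  0.02 ]
rest [ 0.476 -0.057  0.04 ]
hinge [0.57  0.179 0.09 ]
eye [0.396 0.199 0.08 ]
fork [ 0.582 -0.006  0.091]
pinhead [0.383 0.149 0.01 ]
pintip [0.389 0.076 0.005]
```

View pics/topA.png

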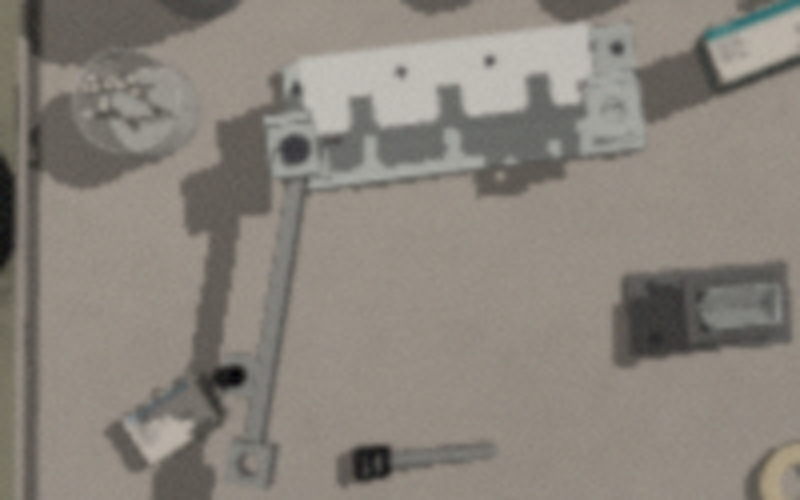

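```bash
python3 - <<'E'
from h import *
D=np.diag([-1,1,-1.])
togo((.43,.12,.25),D)
E
```

```text
shift [-384.8 -398.1  -19.1] rot [-0.0016 -0.0004 -0.2598]
```

```bash
python3 -m pendant '[{"xyz":[-385,-398,-19],"angular":[-0.0016,-0.0004,-0.26],"fingers":0},{"xyz":[-385,-398,-19],"angular":[-0.0016,-0.0004,-0.26],"fingers":0},{"xyz":[-385,-398,-19],"angular":[-0.0016,-0.0004,-0.26],"fingers":0},{"xyz":[-385,-398,-19],"angular":[-0.0016,-0.0004,-0.26],"fingers":0},{"xyz":[-385,-398,-19],"angular":[-0.0016,-0.0004,-0.26],"fingers":0},{"xyz":[-385,-398,-19],"angular":[-0.0016,-0.0004,-0.26],"fingers":0},{"xyz":[-385,-398,-19],"angular":[-0.0016,-0.0004,-0.26],"fingers":0},{"xyz":[-385,-398,-19],"angular":[-0.0016,-0.0004,-0.26],"fingers":0},{"xyz":[-385,-398,-19],"angular":[-0.0016,-0.0004,-0.26],"fingers":0},{"xyz":[-385,-398,-19],"angular":[-0.0016,-0.0004,-0.26],"fingers":0}]'
python3 - <<'E'
from h import *
im,c=snap("wrist","w1");print(c["W"])
s=telemetry.read_state();print(s["t"],s["eef_pos"])
cv2.imwrite("pics/w1b.png",cv2.resize(im,(800,600),interpolation=cv2.INTER_CUBIC))
togo((.45,-.17,.25),np.diag([-1,1,-1.]))
E
```

```text
t: 1.4
eef_pos: [0.4312, 0.1173, 0.2498]
eef_rot: [-0.0, 0.003, 1.0, -0.0]
ft_force: [-0.2, 0.1, 0.9]
grip_width: 0.0853
[[ 7.63888405e-03  9.99970809e-01 -1.68928282e-04 -1.20483099e-01]
 [ 9.45726977e-01 -7.16962605e-03  3.24883181e-01 -4.54446360e-01]
 [ 3.24872486e-01 -2.64150498e-03 -9.45754138e-01  2.59136935e-01]
 [ 0.00000000e+00  0.00000000e+00  0.00000000e+00  1.00000000e+00]]
1.45 [0.43047172 0.11886794 0.24962374]
shift [ -20.5 -288.8   -0.5] rot [ 0.0004 -0.0008 -0.0035]
```

View pics/w1b.png

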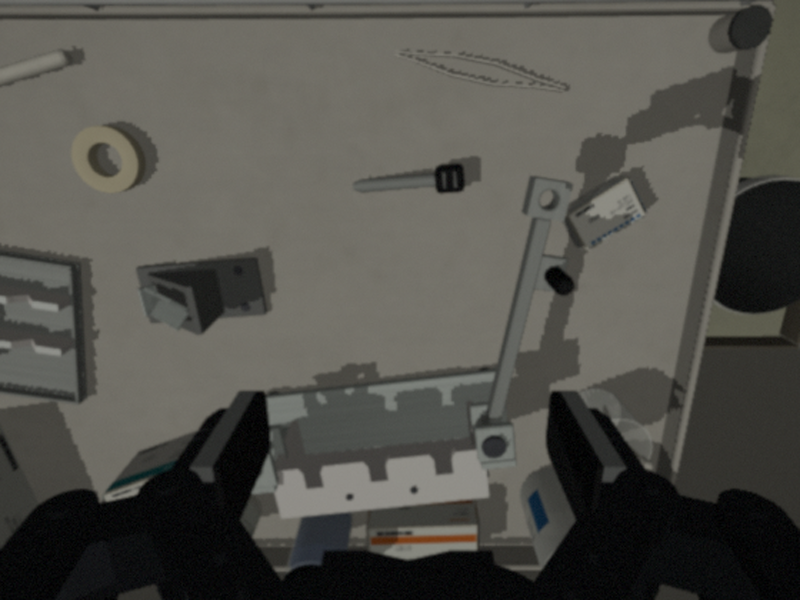

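```bash
python3 -m pendant '[{"xyz":[-120,-289,0],"angular":[0,0,-0.0035],"fingers":0},{"xyz":[-120,-289,0],"angular":[0,0,-0.0035],"fingers":0},{"xyz":[-120,-289,0],"angular":[0,0,-0.0035],"fingers":0},{"xyz":[-120,-289,0],"angular":[0,0,-0.0035],"fingers":0},{"xyz":[-120,-289,0],"angular":[0,0,-0.0035],"fingers":0},{"xyz":[-120,-289,0],"angular":[0,0,-0.0035],"fingers":0},{"xyz":[-120,-289,0],"angular":[0,0,-0.0035],"fingers":0},{"xyz":[-120,-289,0],"angular":[0,0,-0.0035],"fingers":0}]'
python3 - <<'E'
from h import *
im,c=snap("wrist","w2")
s=telemetry.read_state();print(s["t"],s["eef_pos"],s["joint_vel"].round(4))
cv2.imwrite("pics/w2b.png",cv2.resize(im,(800,600),interpolation=cv2.INTER_CUBIC))
E
```

```text
t: 2.45
eef_pos: [0.5494, -0.1685, 0.2495]
eef_rot: [-0.0, -0.001, 1.0, 0.0]
ft_force: [-0.6, 0.9, 0.1]
grip_width: 0.0855
2.5 [ 0.54937009 -0.16870506  0.2496121 ] [-0.0049 -0.0007 -0.0046 -0.0013 -0.0022 -0.0016]
```

View pics/w2b.png

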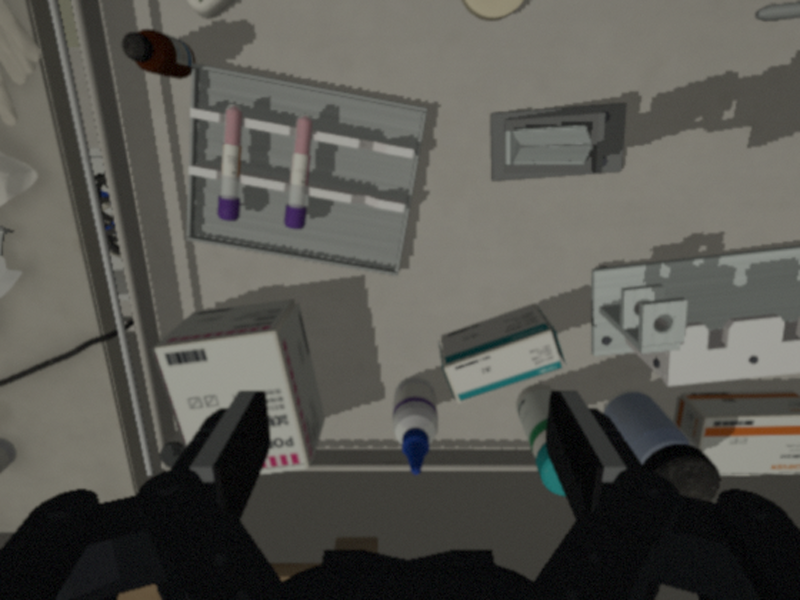

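```bash
python3 - <<'E'
from h import *
c=load("w2");im=cv2.imread("pics/w2.png")
def q(p,z): return onz(c,(p[0]*.7,p[1]*.7),z)
T=np.array([q(p,.012) for p in [(196,68),(437,103),(400,271),(190,238)]]);print("tray",T.round(4).tolist(),"c",T.mean(0), [np.linalg.norm(T[i]-T[i-1]).round(4) for i in range(4)])
B=np.array([q(p,.006) for p in [(491,112),(625,95),(627,167),(494,180)]]);print("rest",B.round(4).tolist(),"c",B.mean(0),[np.linalg.norm(B[i]-B[i-1]).round(4) for i in range(4)])
d=(B[1]+B[2]-B[0]-B[3]);print("rest +x dir deg",np.degrees(np.arctan2(d[1],d[0])), "tray y dir",np.degrees(np.arctan2(*( (T[1]+T[2]-T[0]-T[3])[[1,0]]))),"tray x",np.degrees(np.arctan2(*( (T[2]+T[3]-T[0]-T[1])[[1,0]]))))
print("fork",q((664,322),.091))
h=cv2.cvtColor(im,cv2.COLOR_BGR2HSV)
m=cv2.inRange(h,(120,90,40),(150,255,255))
n,l,st,ce=cv2.connectedComponentsWithStats(m)
for i in range(1,n):
    if st[i,4]>60: print("cap",ce[i],st[i],onz(c,ce[i],.0225))
# barrel pinkish
m=cv2.inRange(h[:,:,:],(160,50,80),(180,255,255))
n,l,st,ce=cv2.connectedComponentsWithStats(m)
for i in range(1,n):
    if st[i,4]>60: print("pink",ce[i],st[i],onz(c,ce[i],.0225))
for p in [(233,104),(229,208),(303,117),(296,217)]: print(q(p,.0215))
a=im[55:145,325:455];cv2.imwrite("pics/restz.png",cv2.resize(a,None,fx=6,fy=6,interpolation=cv2.INTER_CUBIC))
E
```

```text
tray [[0.426, -0.3182, 0.012], [0.4487, -0.147, 0.012], [0.5755, -0.1743, 0.012], [0.5485, -0.3402, 0.012]] c [ 0.49967704 -0.24493591  0.012     ] [np.float64(0.1244), np.float64(0.1728), np.float64(0.1297), np.float64(0.1681)]
rest [[0.4546, -0.1065, 0.006], [0.4431, -0.0091, 0.006], [0.4942, 0.0, 0.006], [0.5039, -0.1013, 0.006]] c [ 0.47395764 -0.05421677  0.006     ] [np.float64(0.0495), np.float64(0.0981), np.float64(0.0519), np.float64(0.1018)]
rest +x dir deg 96.10820072036068 tray y dir 81.61760244457841 tray x -11.204414518826463
fork [0.5876658  0.00211742 0.091     ]
cap [159.49444444 146.07222222] [153 139  14  15 180] [ 0.52363342 -0.30381713  0.0225    ]
cap [206.03508772 151.75438596] [200 145  14  15 171] [ 0.52969178 -0.25418921  0.0225    ]
pink [162.75        88.74285714] [159  77   9  24 140] [ 0.46524227 -0.29351004  0.0225    ]
pink [211.81679389  95.6870229 ] [207  84  10  24 131] [ 0.47186346 -0.24390849  0.0225    ]
[ 0.45003978 -0.29171151  0.0215    ]
[ 0.52328246 -0.30325365  0.0215    ]
[ 0.45853196 -0.24289043  0.0215    ]
[ 0.53002434 -0.2531665   0.0215    ]
```

View pics/restz.png

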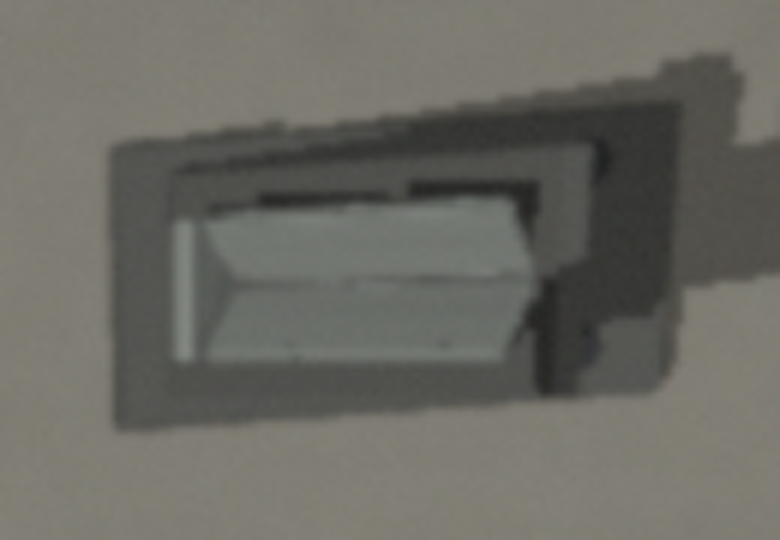

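```bash
python3 -m pendant '[{"xyz":[0,180,80],"angular":[0,0,0],"fingers":0},{"xyz":[0,180,80],"angular":[0,0,0],"fingers":0},{"xyz":[0,180,80],"angular":[0,0,0],"fingers":0},{"xyz":[0,180,80],"angular":[0,0,0],"fingers":0},{"xyz":[0,180,80],"angular":[0,0,0],"fingers":0}]'
python3 - <<'E'
from h import *
im,c=snap("wrist","w3")
s=telemetry.read_state();print(s["t"],s["eef_pos"],s["joint_vel"].round(4))
p=proj(c,[(.474,-.055,.03)])[0];print(p)
x,y=int(max(0,p[0]-65)),int(max(0,p[1]-45));print(x,y)
cv2.imwrite("pics/w3b.png",np.hstack([cv2.resize(im[y:y+100,x:x+130],(520,400),interpolation=cv2.INTER_CUBIC)]))
cv2.imwrite("pics/w3c.png",cv2.resize(im,(800,600),interpolation=cv2.INTER_CUBIC))
E
```

```text
t: 3.12
eef_pos: [0.5486, 0.0123, 0.1699]
eef_rot: [-0.0, -0.003, 1.0, -0.0]
ft_force: [1.1, -0.8, 0.3]
grip_width: 0.0852
3.175 [0.54916904 0.01133113 0.17062039] [-0.0281 -0.0012 -0.0179  0.0002 -0.0004  0.0002]
[200.35470364 101.45227813]
135 56
```

View pics/w3c.png

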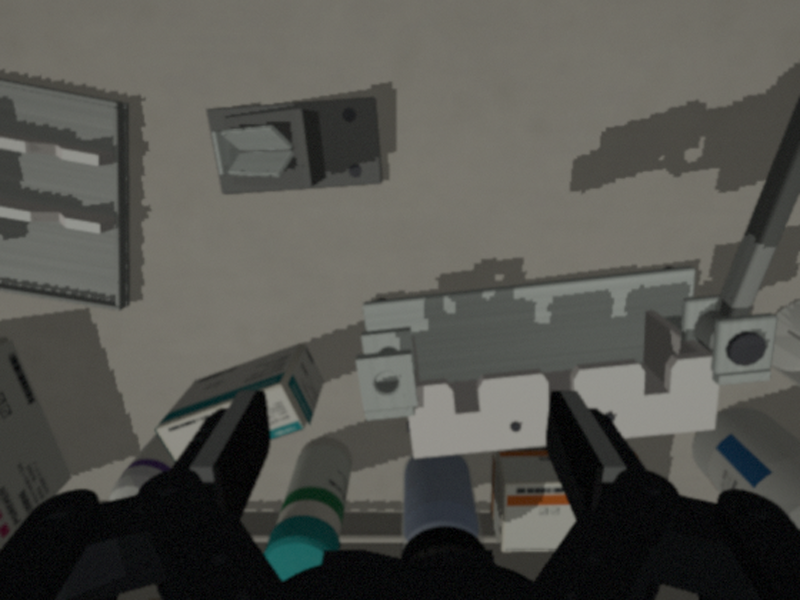

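```bash
python3 - <<'E'
from h import *
c=load("w3");c2=load("w2");im=cv2.imread("pics/w3.png")
def q(p,z): return onz(c,(p[0]*.7,p[1]*.7),z)
def q2(p,z): return onz(c2,(325+p[0]/6,55+p[1]/6),z)
B=np.array([q(p,.006) for p in [(209,109),(376,97),(382,181),(222,194)]])
B2=np.array([q2(p,.006) for p in [(112,148),(683,100),(670,394),(116,430)]])
for B in(B,B2):
    print("rest",B.round(4).tolist(),"c",B.mean(0).round(4),[np.linalg.norm(B[i]-B[i-1]).round(4) for i in range(4)])
    d=(B[1]+B[2]-B[0]-B[3]);print("dir",np.degrees(np.arctan2(d[1],d[0])))
H=q((747,348),.095);F=q((386,379),.091);print("hinge",H,"fork",F,np.linalg.norm((H-F)[:2]),"fork w2",onz(c2,(664*.7,322*.7),.091))
print("yaw carrier y dir",np.degrees(np.arctan2(H[1]-F[1],H[0]-F[0])))
# shelf front edge / back corners z=.085: 
for p in [(410,457),(718,427),(413,386),(714,357)]: print(q(p,.085))
print("top",tri([(c2,(325+530/6,55+283/6)),(c,(292*.7,150*.7))]))
print("junc",tri([(c2,(325+237/6,55+285/6)),(c,(234*.7,152*.7))]))
cv2.imwrite("pics/w3r.png",cv2.resize(im[60:145,140:275],None,fx=5.9,fy=5.9,interpolation=cv2.INTER_CUBIC))
E
```

```text
rest [[0.4549, -0.1043, 0.006], [0.4479, -0.0063, 0.006], [0.4958, -0.0035, 0.006], [0.5041, -0.1027, 0.006]] c [ 0.4757 -0.0542  0.006 ] [np.float64(0.0492), np.float64(0.0983), np.float64(0.048), np.float64(0.0996)]
dir 94.43663780831828
rest [[0.4559, -0.1064, 0.006], [0.4481, -0.0069, 0.006], [0.4982, -0.0018, 0.006], [0.5046, -0.1029, 0.006]] c [ 0.4767 -0.0545  0.006 ] [np.float64(0.0489), np.float64(0.0998), np.float64(0.0504), np.float64(0.1013)]
dir 94.05126843894368
hinge [0.56603258 0.17819232 0.095     ] fork [0.58601986 0.00152541 0.091     ] 0.17779394016537114 fork w2 [0.5876658  0.00211742 0.091     ]
yaw carrier y dir 96.45473299269497
[0.63806787 0.01408108 0.085     ]
[0.6177859 0.1808757 0.085    ]
[0.59342585 0.01543448 0.085     ]
[0.57588289 0.17013636 0.085     ]
top [ 0.47632959 -0.04678802  0.05303689]
junc [ 0.47830598 -0.08648892  0.02352709]
```

View pics/w3r.png

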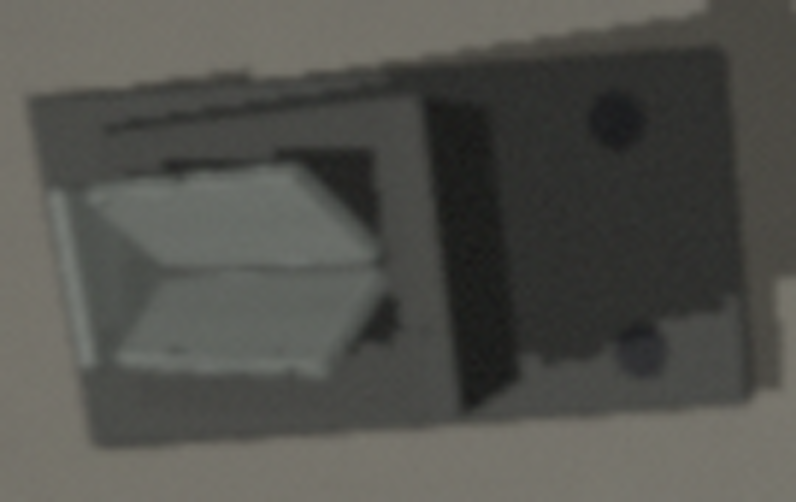

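```bash
python3 - <<'E'
from h import *
c=load("w3");c2=load("w2")
a=lambda p:(c2,(325+p[0]/6,55+p[1]/6)); b=lambda p:(c,(140+p[0]/5.9,60+p[1]/5.9))
o=np.array([.4762,-.0544,0]);th=np.radians(94.2);M=np.array([[np.cos(th),np.sin(th),0],[-np.sin(th),np.cos(th),0],[0,0,1]])
for n,p,q in [("junc",(237,285),(160,270)),("top",(533,282),(381,265)),("stop+",(192,218),(70,190)),("stop-",(194,360),(96,364)),("Vfar+",(512,200),(298,167)),("Vfar-",(508,357),(326,374)),("Vnear+",(205,222),(90,196)),("Vnear-",(207,357),(117,355))]:
    P=tri([a(p),b(q)]);print(n,P.round(4),"rest",(1000*M@(P-o)).round(1), "reproj",(proj(c,P)[0]-b(q)[1]).round(1))
E
```

```text
junc [ 0.4783 -0.0854  0.0186] rest [-31.1   0.2  18.6] reproj [0.  0.4]
top [ 0.4762 -0.0465  0.0536] rest [ 7.8 -0.6 53.6] reproj [0.1 0.9]
stop+ [ 0.4674 -0.0949  0.0232] rest [-39.8  11.7  23.2] reproj [0.  0.1]
stop- [ 0.4905 -0.0934  0.0253] rest [-39.9 -11.4  25.3] reproj [0.  0.4]
Vfar+ [ 0.4644 -0.0538  0.0609] rest [ 1.4 11.7 60.9] reproj [0.  0.3]
Vfar- [ 0.4878 -0.0522  0.0623] rest [  1.4 -11.7  62.3] reproj [-0.  -0.1]
Vnear+ [ 0.4681 -0.0925  0.0225] rest [-37.4  10.9  22.5] reproj [0. 0.]
Vnear- [ 0.4897 -0.0909  0.0238] rest [-37.4 -10.8  23.8] reproj [0.1 0.8]
```

```bash
python3 -m pendant '[{"xyz":[0,-260,0],"angular":[0,0,1.6],"fingers":0.5},{"xyz":[0,-260,0],"angular":[0,0,1.6],"fingers":0.5},{"xyz":[0,-260,0],"angular":[0,0,1.6],"fingers":0.5},{"xyz":[0,-260,0],"angular":[0,0,1.6],"fingers":0.5},{"xyz":[0,-260,0],"angular":[0,0,1.6],"fingers":0.5},{"xyz":[0,-260,0],"angular":[0,0,1.6],"fingers":0.5},{"xyz":[0,-260,0],"angular":[0,0,1.6],"fingers":0.5},{"xyz":[0,-260,0],"angular":[0,0,1.6],"fingers":0.5},{"xyz":[0,-260,0],"angular":[0,0,1.6],"fingers":0.5},{"xyz":[0,-260,0],"angular":[0,0,1.6],"fingers":0.5}]' 30
cat >>h.py <<'E'
def down(yaw):
    y=np.radians(yaw);x=np.array([np.cos(y),np.sin(y),0]);z=np.array([0,0,-1.]);return np.c_[x,np.cross(z,x),z]
def frame(x,z):
    z=np.array(z,float);z/=np.linalg.norm(z);x=np.array(x,float);x-=z*(x@z);x/=np.linalg.norm(x);return np.c_[x,np.cross(z,x),z]
th=np.radians(94.2);U=np.array([np.cos(th)*.7071,np.sin(th)*.7071,.7071]);N=np.array([-np.cos(th)*.7071,-np.sin(th)*.7071,.7071])
FOOT=np.array([.4789,-.0908,.0223])
E
python3 - <<'E'
from h import *
s=telemetry.read_state();print(s["joint_pos"].round(2),s["grip_width"])
togo((.5298,-.2536,.10),down(-8.5))
E
```

```text
t: 4.42
eef_pos: [0.5501, -0.2505, 0.1721]
eef_rot: [0.002, 0.716, 0.698, 0.0]
ft_force: [-0.0, -0.4, -0.5]
grip_width: 0.0428
[-0.55  0.05  1.72 -0.    1.37 -0.52] 0.0428442521623806
shift [ -3.5 -20.4  72. ] rot [ 3.4000e-03 -1.1000e-03  1.6925e+00]
```

```bash
python3 -m pendant '[{"xyz":[-3,-20,60],"angular":[0,0,1.69],"fingers":0.5},{"xyz":[-3,-20,60],"angular":[0,0,1.69],"fingers":0.5},{"xyz":[-3,-20,60],"angular":[0,0,1.69],"fingers":0.5},{"xyz":[-3,-20,60],"angular":[0,0,1.69],"fingers":0.5},{"xyz":[-3,-20,60],"angular":[0,0,1.69],"fingers":0.5},{"xyz":[-3,-20,60],"angular":[0,0,1.69],"fingers":0.5},{"xyz":[-3,-20,60],"angular":[0,0,1.69],"fingers":0.5},{"xyz":[-3,-20,60],"angular":[0,0,1.69],"fingers":0.5},{"xyz":[-3,-20,60],"angular":[0,0,1.69],"fingers":0.5},{"xyz":[-3,-20,60],"angular":[0,0,1.69],"fingers":0.5}]'
python3 - <<'E'
from h import *
im,c=snap("wrist","w4")
h=cv2.cvtColor(im,cv2.COLOR_BGR2HSV)
for nm,lo,hi in [("cap",(120,90,40),(150,255,255)),("pink",(160,50,80),(180,255,255))]:
    n,l,st,ce=cv2.connectedComponentsWithStats(cv2.inRange(h,lo,hi))
    for i in range(1,n):
        if st[i,4]>150: print(nm,ce[i].round(1),st[i],onz(c,ce[i],.023).round(4))
s=telemetry.read_state();print(s["joint_pos"].round(2),s["eef_pos"])
togo((.5298,-.2536,.009),down(-8.5))
cv2.imwrite("pics/w4b.png",im)
E
```

```text
t: 5.68
eef_pos: [0.5302, -0.254, 0.1127]
eef_rot: [0.001, 0.997, -0.072, 0.002]
ft_force: [0.3, 0.1, 0.6]
grip_width: 0.0426
cap [285.1 211.3] [275 199  21  25 453] [ 0.5293 -0.2539  0.023 ]
cap [354.1 210.1] [344 198  21  25 468] [ 0.523  -0.3034  0.023 ]
pink [282.3 283.5] [277 273  12  24 173] [ 0.4706 -0.2431  0.023 ]
[-0.57  0.06  1.81 -0.    1.27  1.14] [ 0.53020478 -0.25388544  0.11257254]
shift [ -0.8  -0.4 103.6] rot [ 0.0018 -0.0037  0.0055]
```

View pics/w4b.png

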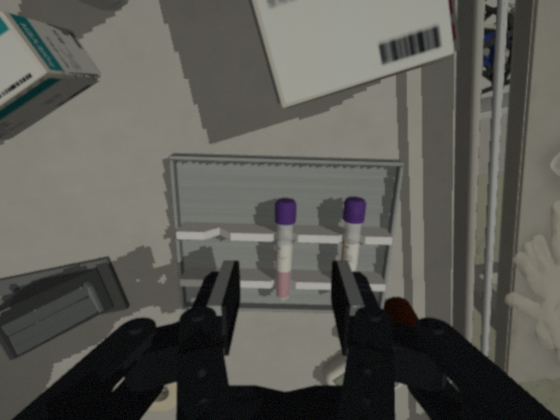

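```bash
python3 -m pendant '[{"xyz":[-0.8,0,50],"angular":[0,-0.004,0.005],"fingers":0.5},{"xyz":[-0.8,0,85],"angular":[0,-0.004,0.005],"fingers":0.5},{"xyz":[-0.8,0,103],"angular":[0,-0.004,0.005],"fingers":0.5},{"xyz":[-0.8,0,103],"angular":[0,-0.004,0.005],"fingers":0.5},{"xyz":[-0.8,0,103],"angular":[0,-0.004,0.005],"fingers":1},{"xyz":[-0.8,0,103],"angular":[0,-0.004,0.005],"fingers":1},{"xyz":[-0.8,0,103],"angular":[0,-0.004,0.005],"fingers":1},{"xyz":[-0.8,0,103],"angular":[0,-0.004,0.005],"fingers":1}]' 30
python3 - <<'E'
from h import *
togo((.5298,-.2536,.16),down(-8.5))
s=telemetry.read_state();print(s["grip_width"])
E
```

```text
t: 6.72
eef_pos: [0.5312, -0.2546, 0.0113]
eef_rot: [0.002, 0.997, -0.074, 0.001]
ft_force: [0.7, 1.2, 5.7]
grip_width: 0.0148
shift [  -1.    -0.4 -148.7] rot [ 0.0028 -0.003   0.0006]
0.014805672652172367
```

```bash
python3 -m pendant '[{"xyz":[0,0,-30],"angular":[0,0,0],"fingers":1},{"xyz":[0,0,-90],"angular":[0,0,0],"fingers":1},{"xyz":[0,0,-150],"angular":[0,0,0],"fingers":1},{"xyz":[0,0,-150],"angular":[0,0,0],"fingers":1}]'
cat >>h.py <<'E'
RR=frame(U,-N)
E
python3 - <<'E'
from h import *
s=telemetry.read_state();print(s["grip_width"])
togo(FOOT+.0774*U-.0102*N+.07*N,RR)
E
```

```text
t: 7.22
eef_pos: [0.5338, -0.2562, 0.1682]
eef_rot: [0.005, 0.997, -0.074, 0.007]
ft_force: [-0.2, -0.7, -1.2]
grip_width: 0.0146
0.014560703301875274
shift [ -82.  -168.1   46.4] rot [ 0.7161  0.557  -1.6805]
```

```bash
python3 -m pendant '[{"xyz":[-80,-160,10],"angular":[0.716,0.557,-1.68],"fingers":1},{"xyz":[-80,-160,10],"angular":[0.716,0.557,-1.68],"fingers":1},{"xyz":[-80,-160,10],"angular":[0.716,0.557,-1.68],"fingers":1},{"xyz":[-80,-160,10],"angular":[0.716,0.557,-1.68],"fingers":1},{"xyz":[-80,-160,10],"angular":[0.716,0.557,-1.68],"fingers":1},{"xyz":[-80,-160,10],"angular":[0.716,0.557,-1.68],"fingers":1},{"xyz":[-80,-160,10],"angular":[0.716,0.557,-1.68],"fingers":1},{"xyz":[-80,-160,10],"angular":[0.716,0.557,-1.68],"fingers":1},{"xyz":[-82,-168,20],"angular":[0.716,0.557,-1.68],"fingers":1},{"xyz":[-82,-168,20],"angular":[0.716,0.557,-1.68],"fingers":1}]'
python3 - <<'E'
from h import *
im,c=snap("wrist","w5");snap("scene","s5")
s=telemetry.read_state();print(s["grip_width"],s["joint_pos"].round(2))
togo(FOOT+.0774*U-.0102*N+.03*N,RR)
cv2.imwrite("pics/w5b.png",np.hstack([im[:,100:460],cv2.resize(cv2.imread("pics/s5.png")[130:340,170:390],(440,420))]))
E
```

```text
t: 8.48
eef_pos: [0.4761, -0.0773, 0.1434]
eef_rot: [-0.279, 0.641, 0.667, 0.257]
ft_force: [0.5, -0.6, 0.7]
grip_width: 0.0148
0.014842304152420691 [-0.64  0.07  1.9   0.57  1.72 -0.75]
shift [-16.7   0.9  56.8] rot [ 0.0106  0.0078 -0.0353]
```

View pics/w5b.png

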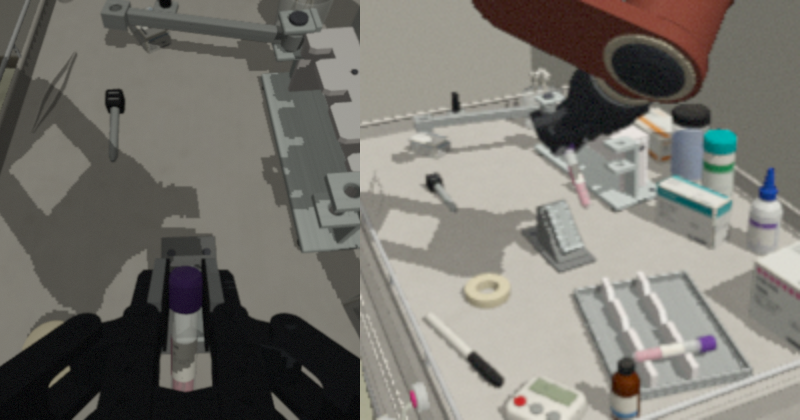

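```bash
cat >>h.py <<'E'
def capcheck(name,lo=(120,80,25),hi=(150,255,255)):
    im=cv2.imread(f"pics/{name}.png");h=cv2.cvtColor(im,cv2.COLOR_BGR2HSV);c=load(name)
    n,l,st,ce=cv2.connectedComponentsWithStats(cv2.inRange(h,lo,hi))
    return [(ce[i],st[i]) for i in range(1,n) if st[i,4]>60]
def toolcam():
    c=cam("wrist");c["W"]=np.linalg.inv(vision.camera_params("wrist")["T_tool_cam"]);return c
E
python3 - <<'E'
from h import *
for x in capcheck("w5"): print(x)
c=toolcam()
for x in (-.0104,-.0019,.0066):print(x,proj(c,[(x,0,-.0102-.0)])[0],proj(c,[(x,0,-.0182)])[0])
E
python3 -m pendant '[{"xyz":[-16.7,1,40],"angular":[0.01,0.008,-0.035],"fingers":1},{"xyz":[-16.7,1,56],"angular":[0.01,0.008,-0.035],"fingers":1},{"xyz":[-16.7,1,56],"angular":[0.01,0.008,-0.035],"fingers":1},{"xyz":[-16.7,1,56],"angular":[0.01,0.008,-0.035],"fingers":1}]'
python3 - <<'E'
from h import *
togo(FOOT+.0774*U-.0102*N+.0*N,RR)
E
```

```text
(array([285.02547771, 289.45789101]), array([ 268,  267,   35,   46, 1413], dtype=int32))
-0.0104 [287.06015874 307.38380588] [287.17773816 318.5667104 ]
-0.0019 [287.07280376 291.2556139 ] [287.19318744 301.80496746]
0.0066 [287.08598332 274.54614937] [287.20931322 284.40840012]
t: 9.07
eef_pos: [0.4768, -0.0512, 0.0929]
eef_rot: [-0.279, 0.629, 0.677, 0.261]
ft_force: [0.9, 0.7, -0.4]
grip_width: 0.0145
shift [-0.5 -0.8 32.1] rot [0.0022 0.0014 0.0003]
```

```bash
python3 -m pendant '[{"xyz":[-0.5,-0.8,14],"angular":[0.002,0.001,0],"fingers":1},{"xyz":[-0.5,-0.8,24],"angular":[0.002,0.001,0],"fingers":1},{"xyz":[-0.5,-0.8,30],"angular":[0.002,0.001,0],"fingers":1},{"xyz":[-0.5,-0.8,30],"angular":[0.002,0.001,0],"fingers":1},{"xyz":[-0.5,-0.8,30],"angular":[0.002,0.001,0],"fingers":1}]'
python3 - <<'E'
from h import *
im,c=snap("wrist","w6");snap("scene","s6")
togo(FOOT+.0764*U-.0102*N+.0*N,RR)
for x in capcheck("w6"): print(x)
cv2.imwrite("pics/w6b.png",np.hstack([cv2.resize(im[220:420,200:370],(510,600)),cv2.resize(cv2.imread("pics/s6.png")[180:280,230:280],(290,600))]))
E
```

```text
t: 9.7
eef_pos: [0.4745, -0.0305, 0.0713]
eef_rot: [-0.28, 0.629, 0.677, 0.26]
ft_force: [0.3, 0.2, -0.1]
grip_width: 0.0146
shift [-1.  -0.1  2.2] rot [0.0003 0.0004 0.0002]
(array([285.14902507, 289.4045961 ]), array([ 268,  266,   35,   47, 1436], dtype=int32))
```

View pics/w6b.png

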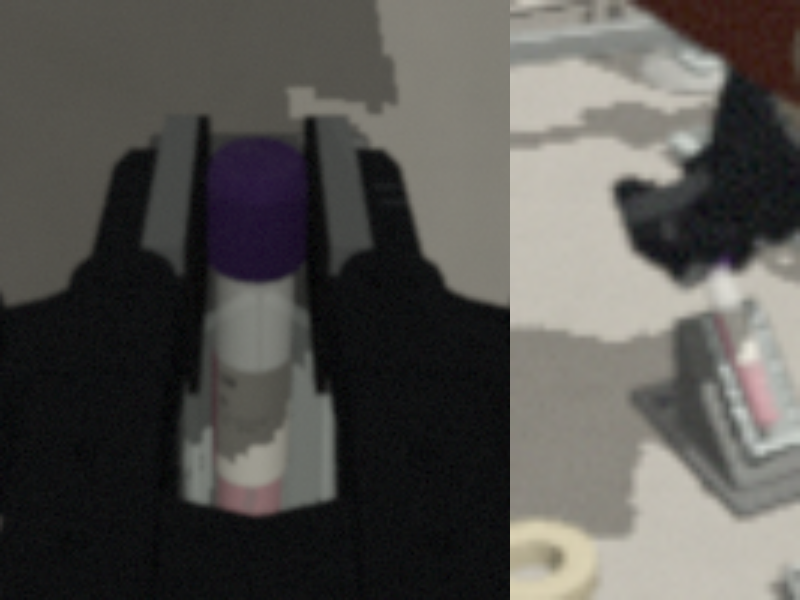

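```bash
python3 -m pendant '[{"xyz":[-1,0,1],"angular":[0,0,0],"fingers":1},{"xyz":[-1,0,2],"angular":[0,0,0],"fingers":1},{"xyz":[-1,0,2],"angular":[0,0,0],"fingers":1}]'; python3 -m pendant '[{"xyz":[-1,0,1],"angular":[0,0,0],"fingers":1},{"xyz":[-2,0,1],"angular":[0,0,0],"fingers":1},{"xyz":[-2,0,1],"angular":[0,0,0],"fingers":1}]'
python3 -c "
from h import *
s=telemetry.read_state();print((q2R(s['eef_rot']).T@s['ft_force']).round(1),s['moment'].round(2))"
```

```text
t: 10.18
eef_pos: [0.4748, -0.0302, 0.0694]
eef_rot: [-0.28, 0.629, 0.677, 0.261]
ft_force: [0.4, -1.7, 0.3]
grip_width: 0.0146
t: 10.55
eef_pos: [0.4754, -0.0309, 0.0677]
eef_rot: [-0.279, 0.629, 0.677, 0.261]
ft_force: [3.1, 0.8, 3.2]
grip_width: 0.0143
[ 2.6  3.2 -1.9] [ 0.05 -0.38 -0.18]
```

```bash
python3 -m pendant '[{"xyz":[-1,0,0.5],"angular":[0,0,0],"fingers":1},{"xyz":[-1,0,0.5],"angular":[0,0,0],"fingers":0.75},{"xyz":[-1,0,0.5],"angular":[0,0,0],"fingers":0.65},{"xyz":[-1,0,0.5],"angular":[0,0,0],"fingers":0.6},{"xyz":[-1,0,0.5],"angular":[0,0,0],"fingers":0.6},{"xyz":[-1,0,0.5],"angular":[0,0,0],"fingers":0.6}]'
python3 - <<'E'
from h import *
im,c=snap("wrist","w7");im2,c2=snap("scene","s7");snap("top","t7")
s=telemetry.read_state()
print(capcheck("w7"))
for n in("w7","s7","t7"):
  cc=load(n)
  print(n,"cap mid pred",proj(cc,[FOOT+.0745*U])[0].round(1),"foot",proj(cc,[FOOT])[0].round(1),[ (a.round(1),b[4]) for a,b in capcheck(n)])
togo(FOOT+.0774*U+.09*N,RR)
E
```

```text
t: 11.3
eef_pos: [0.4753, -0.0312, 0.0666]
eef_rot: [-0.279, 0.629, 0.677, 0.261]
ft_force: [-0.7, 1.0, 0.3]
grip_width: 0.0343
[(array([285.57093664, 288.13705234]), array([ 269,  265,   35,   47, 1452], dtype=int32))]
w7 cap mid pred [285.3 286.6] foot [285.3 412.9] [(array([285.6, 288.1]), np.int32(1452))]
s7 cap mid pred [264.1 222.2] foot [275.3 251.8] []
t7 cap mid pred [280.5 222.8] foot [301.6 220.8] []
shift [   3.8   -0.7 -100.8] rot [0.002  0.0008 0.0011]
```

```bash
python3 -m pendant '[{"xyz":[0,0,-30],"angular":[0,0,0],"fingers":0.6},{"xyz":[0,0,-80],"angular":[0,0,0],"fingers":0.6},{"xyz":[0,0,-100],"angular":[0,0,0],"fingers":0.6}]'
cat >>h.py <<'E'
RG=frame(-N,-U)
E
python3 - <<'E'
from h import *
togo(FOOT+.15*U,RG)
E
```

```text
t: 11.82
eef_pos: [0.4816, -0.1037, 0.1394]
eef_rot: [-0.277, 0.629, 0.677, 0.261]
ft_force: [-0.9, 0.3, 0.7]
grip_width: 0.0338
shift [76.7 -2.1 91.8] rot [ 0.0058 -1.5674 -0.0022]
```

```bash
python3 -m pendant '[{"xyz":[60,-2,-30],"angular":[0,-1.567,0],"fingers":0.6},{"xyz":[110,-2,-30],"angular":[0,-1.567,0],"fingers":0.6},{"xyz":[130,-2,-30],"angular":[0,-1.567,0],"fingers":0.6},{"xyz":[130,-2,-10],"angular":[0,-1.567,0],"fingers":0.6},{"xyz":[130,-2,0],"angular":[0,-1.567,0],"fingers":0.6},{"xyz":[130,-2,20],"angular":[0,-1.567,0],"fingers":0.6},{"xyz":[110,-2,60],"angular":[0,-1.567,0],"fingers":0.6},{"xyz":[100,-2,80],"angular":[0,-1.567,0],"fingers":0.6},{"xyz":[90,-2,92],"angular":[0,-1.567,0],"fingers":0.6},{"xyz":[90,-2,92],"angular":[0,-1.567,0],"fingers":0.6}]'
python3 - <<'E'
from h import *
s=telemetry.read_state();print(s["joint_pos"].round(2))
im,c=snap("wrist","w8");im2,c2=snap("scene","s8")
print([ (a.round(1),b[4]) for a,b in capcheck("w8")], proj(c,[FOOT+.083*U,FOOT+.0745*U]).round(1))
togo(FOOT+.0685*U,RG)
E
```

```text
t: 13.08
eef_pos: [0.4683, 0.0252, 0.1343]
eef_rot: [0.28, 0.628, 0.677, -0.261]
ft_force: [-0.5, 0.9, 0.2]
grip_width: 0.0341
[ 0.31 -0.05  2.03 -0.77  1.44  0.45]
[(array([289.6, 215.1]), np.int32(405)), (array([307.2, 258.1]), np.int32(86))] [[290.1 220.5]
 [289.9 216.2]]
shift [-0.2 -0.4 95. ] rot [ 0.0024 -0.0012 -0.0048]
```

```bash
python3 -m pendant '[{"xyz":[0,-0.4,50],"angular":[0.002,-0.001,-0.005],"fingers":0.6},{"xyz":[0,-0.4,80],"angular":[0.002,-0.001,-0.005],"fingers":0.6},{"xyz":[0,-0.4,95],"angular":[0.002,-0.001,-0.005],"fingers":0.6},{"xyz":[0,-0.4,95],"angular":[0.002,-0.001,-0.005],"fingers":0.6},{"xyz":[0,-0.4,95],"angular":[0.002,-0.001,-0.005],"fingers":1},{"xyz":[0,-0.4,95],"angular":[0.002,-0.001,-0.005],"fingers":1},{"xyz":[0,-0.4,95],"angular":[0.002,-0.001,-0.005],"fingers":1}]' 40
python3 - <<'E'
from h import *
s=telemetry.read_state();print(s["ft_force"].round(1), 1000*(q2R(s["eef_rot"]).T@(FOOT+.0745*U-s["eef_pos"])))
E
```

```text
t: 14.05
eef_pos: [0.4764, -0.0418, 0.0719]
eef_rot: [0.281, 0.629, 0.677, -0.26]
ft_force: [-1.4, 2.6, 3.9]
grip_width: 0.0137
[-1.4  2.6  3.9] [ 0.44121174 -1.07799415 -4.74598154]
```

```bash
python3 -m pendant '[{"xyz":[0,0,-30],"angular":[0,0,0],"fingers":1},{"xyz":[0,0,-80],"angular":[0,0,0],"fingers":1},{"xyz":[0,0,-130],"angular":[0,0,0],"fingers":1},{"xyz":[0,0,-130],"angular":[0,0,0],"fingers":1}]'
python3 - <<'E'
from h import *
s=telemetry.read_state();print(s["grip_width"])
togo((.62,.09,.25),down(186.6))
togo((.55,.05,.25),down(94))
E
```

```text
t: 14.55
eef_pos: [0.4715, 0.0525, 0.1671]
eef_rot: [0.283, 0.629, 0.677, -0.256]
ft_force: [-0.2, -0.1, -0.1]
grip_width: 0.014
0.013973996088085371
shift [-39.2 151.7 -75.9] rot [-0.6202  0.6115 -1.5204]
shift [-64.1  78.8 -52.1] rot [0.0122 0.7835 0.0046]
```

```bash
python3 -m pendant '[{"xyz":[-60,30,-60],"angular":[-0.62,0.6115,-1.52],"fingers":1},{"xyz":[-60,60,-70],"angular":[-0.62,0.6115,-1.52],"fingers":1},{"xyz":[-50,100,-76],"angular":[-0.62,0.6115,-1.52],"fingers":1},{"xyz":[-39,152,-76],"angular":[-0.62,0.6115,-1.52],"fingers":1},{"xyz":[-39,152,-76],"angular":[-0.62,0.6115,-1.52],"fingers":1},{"xyz":[-39,152,-76],"angular":[-0.62,0.6115,-1.52],"fingers":1},{"xyz":[-39,152,-76],"angular":[-0.62,0.6115,-1.52],"fingers":1},{"xyz":[-39,152,-76],"angular":[-0.62,0.6115,-1.52],"fingers":1},{"xyz":[-39,152,-76],"angular":[-0.62,0.6115,-1.52],"fingers":1},{"xyz":[-39,152,-76],"angular":[-0.62,0.6115,-1.52],"fingers":1}]'
python3 - <<'E'
from h import *
togo((.68,.10,.25),down(186.6))
E
```

```text
t: 15.8
eef_pos: [0.62, 0.0887, 0.2478]
eef_rot: [-0.002, -0.057, 0.998, 0.0]
ft_force: [-0.0, 0.2, -0.6]
grip_width: 0.0141
shift [-60.9   4.4  -2.4] rot [ 0.0011 -0.0035 -0.0004]
```

```bash
python3 -m pendant '[{"xyz":[-61,4,-2],"angular":[0,-0.003,0],"fingers":1},{"xyz":[-61,4,-2],"angular":[0,-0.003,0],"fingers":1},{"xyz":[-61,4,-2],"angular":[0,-0.003,0],"fingers":1}]'
python3 - <<'E'
from h import *
im,c=snap("wrist","w9")
print(proj(c,[(.58,.09,.085)]),[ (a.round(1),b) for a,b in capcheck("w9")])
cv2.imwrite("pics/w9b.png",cv2.resize(im[60:360,80:480],None,fx=2,fy=2,interpolation=cv2.INTER_CUBIC))
t=toolcam()
print(proj(t,[(0.0004,0,-.013-.0003),(0.0004,0,-.0047),(0,0,.078)]))
E
```

```text
t: 16.18
eef_pos: [0.6795, 0.0991, 0.2478]
eef_rot: [-0.002, -0.057, 0.998, 0.0]
ft_force: [-0.4, 0.4, -0.2]
grip_width: 0.0136
[[287.37216647  69.46700464]] [(array([285.3, 277.1]), array([ 269,  256,   33,   43, 1167], dtype=int32))]
[[285.02126049 291.52353319]
 [285.02487502 281.0563944 ]
 [285.04786938 217.77367778]]
```

View pics/w9b.png

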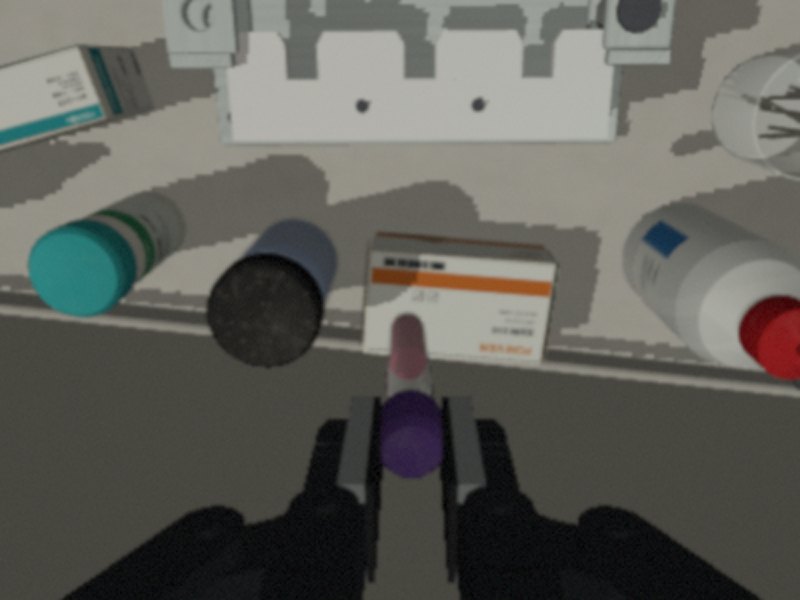

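```bash
python3 - <<'E'
from h import *
c=load("w9")
q=lambda x,y,z=.085: onz(c,(80+x/2,60+y/2),z)
yw=np.radians(6.6);M=np.array([[np.cos(yw),np.sin(yw)],[-np.sin(yw),np.cos(yw)]])
for n,x in ((1,538),(2,420),(3,302.5)):
    E=q(x,76)[:2];F=q(x,32)[:2];print(n,"end",E,"mouth",F,"depth",M@(E-F)*1000, "slot",E-M.T@[.0067,0],F+M.T@[.012,0])
print("fork",q(203,13,.091),"hinge",q(637,10,.095))
a=q(222,140);b=q(614,140);print("back",a,b,np.degrees(np.arctan2(b[1]-a[1],b[0]-a[0])))
for f in ([.5866,.0018],[.566,.1782]):
    pass
h=np.array([.566,.1782]);f=np.array([.5868,.0018]);O=(h+M.T@[.019,-.088]+f+M.T@[.019,.090])/2;print("O",O,[ (M@(q(x,76)[:2]-O)).round(4) for x in(538,420,302.5)], M@(a[:2]-O),M@(b[:2]-O))
E
```

```text
1 end [0.5965688  0.14484244] mouth [0.57927559 0.14180844] depth [17.52732755  1.02626641] slot [0.58991321 0.14407237] [0.59119606 0.14318768]
2 end [0.60219476 0.09481276] mouth [0.5847902  0.09276434] depth [17.52465568  0.03441604] slot [0.59553917 0.09404269] [0.59671068 0.09414359]
3 end [0.60783914 0.04501781] mouth [0.59033066 0.04395089] depth [17.51507804 -0.95252544] slot [0.60118354 0.04424773] [0.60225113 0.04533014]
fork [0.58783344 0.00428824 0.091     ] hinge [0.56731321 0.17805885 0.095     ]
back [0.63859565 0.01156691 0.085     ] [0.61929725 0.18264082 0.085     ] 96.4361772873831
O [0.59515915 0.09317718] [array([0.0073, 0.0512]), array([0.0072, 0.0008]), array([ 0.0071, -0.0493])] [ 0.03376858 -0.08606189] [0.03426083 0.08609638]
```

```bash
cat >>h.py <<'E'
CX=np.array([np.cos(np.radians(6.6)),np.sin(np.radians(6.6)),0])
S2=np.array([.5958,.0941,0]);S3=np.array([.6015,.0447,0])
CR=down(186.6)
E
python3 - <<'E'
from h import *
togo(S2-.065*CX+[0,0,.22],CR)
E
```

```text
shift [148.7   4.4  29.4] rot [ 0.0011 -0.0014 -0.0008]
```

```bash
python3 -m pendant '[{"xyz":[60,4,0],"angular":[0.001,-0.001,0],"fingers":1},{"xyz":[120,4,10],"angular":[0.001,-0.001,0],"fingers":1},{"xyz":[149,4,40],"angular":[0.001,-0.001,0],"fingers":1},{"xyz":[149,4,90],"angular":[0.001,-0.001,0],"fingers":1},{"xyz":[149,4,140],"angular":[0.001,-0.001,0],"fingers":1},{"xyz":[149,4,157],"angular":[0.001,-0.001,0],"fingers":1},{"xyz":[149,4,157],"angular":[0.001,-0.001,0],"fingers":1}]'
python3 - <<'E'
from h import *
im,c=snap("wrist","w10")
togo(S2+[0,0,.0915],CR)
print([ (a.round(1),b) for a,b in capcheck("w10")])
cv2.imwrite("pics/w10b.png",cv2.resize(im[150:400,150:430],None,fx=2.2,fy=2.2,interpolation=cv2.INTER_CUBIC))
E
```

```text
t: 17.1
eef_pos: [0.5301, 0.0863, 0.0924]
eef_rot: [-0.001, -0.057, 0.998, 0.0]
ft_force: [-0.4, 0.4, -0.5]
grip_width: 0.0136
shift [-64.7   0.3   2.6] rot [-0.0002  0.0018 -0.0008]
[(array([285.3, 277.1]), array([ 270,  256,   32,   43, 1138], dtype=int32))]
```

View pics/w10b.png

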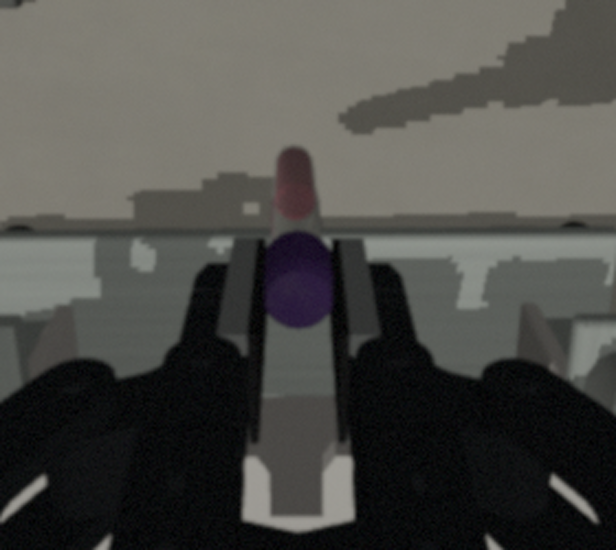

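```bash
python3 -m pendant '[{"xyz":[-25,0,0.5],"angular":[0,0.001,0],"fingers":1},{"xyz":[-45,0,0.5],"angular":[0,0.001,0],"fingers":1},{"xyz":[-55,0,0.5],"angular":[0,0.001,0],"fingers":1},{"xyz":[-62,0,0.5],"angular":[0,0.001,0],"fingers":1},{"xyz":[-64.5,0,0.5],"angular":[0,0.001,0],"fingers":1},{"xyz":[-64.5,0,0.5],"angular":[0,0.001,0],"fingers":1}]'
```

```text
t: 17.9
eef_pos: [0.5954, 0.0938, 0.0937]
eef_rot: [0.0, -0.057, 0.998, -0.0]
ft_force: [-0.4, 0.3, 0.2]
grip_width: 0.0135
```

```bash
python3 -m pendant '[{"xyz":[0,0,2],"angular":[0,0,0],"fingers":1},{"xyz":[0,0,2.5],"angular":[0,0,0],"fingers":1},{"xyz":[0,0,2.5],"angular":[0,0,0],"fingers":1}]'
```

```text
t: 18.27
eef_pos: [0.5951, 0.0937, 0.091]
eef_rot: [0.0, -0.057, 0.998, -0.0]
ft_force: [-0.6, -0.6, 0.6]
grip_width: 0.0136
```

```bash
python3 -m pendant '[{"xyz":[0,0,2],"angular":[0,0,0],"fingers":1},{"xyz":[0,0,2],"angular":[0,0,0],"fingers":1},{"xyz":[0,0,2],"angular":[0,0,0],"fingers":0.75},{"xyz":[0,0,2],"angular":[0,0,0],"fingers":0.65},{"xyz":[0,0,2],"angular":[0,0,0],"fingers":0.65},{"xyz":[0,0,2],"angular":[0,0,0],"fingers":0.65},{"xyz":[0,0,-40],"angular":[0,0,0],"fingers":0.65},{"xyz":[0,0,-80],"angular":[0,0,0],"fingers":0.65},{"xyz":[-60,0,-130],"angular":[0,0,0],"fingers":0.65},{"xyz":[-60,0,-130],"angular":[0,0,0],"fingers":0.65}]'
python3 - <<'E'
from h import *
im,c=snap("wrist","w11")
for a,b in capcheck("w11"): print(a.round(1),b,onz(c,a,.1))
print(proj(c,[S2+[0,0,.102],S2+[0,0,.0935]]))
p=proj(c,[S2+[0,0,.1]])[0].astype(int)
cv2.imwrite("pics/w11b.png",cv2.resize(im[max(0,p[1]-80):p[1]+80,p[0]-120:p[0]+120],None,fx=3,fy=3,interpolation=cv2.INTER_CUBIC))
togo((.5230,-.3034,.15),down(-8.5))
E
```

```text
t: 19.52
eef_pos: [0.6578, 0.1007, 0.2252]
eef_rot: [0.004, -0.057, 0.998, -0.0]
ft_force: [-0.4, -0.7, 0.4]
grip_width: 0.0299
[285.2 114.4] [277 105  18  20 294] [0.59313776 0.09344191 0.1       ]
[[285.66209634 118.33371109]
 [285.65179899 117.34373368]]
shift [ 181.  -386.    74.1] rot [-1.0800e-02  5.0000e-04 -2.8789e+00]
```

View pics/w11b.png

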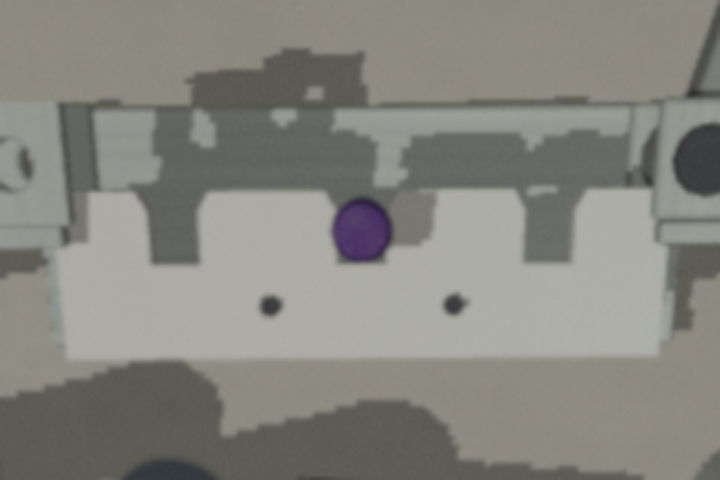

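```bash
python3 -m pendant '[{"xyz":[181,-386,20],"angular":[0,0,1.7],"fingers":0.5},{"xyz":[181,-386,20],"angular":[0,0,1.7],"fingers":0.5},{"xyz":[181,-386,20],"angular":[0,0,1.7],"fingers":0.5},{"xyz":[181,-386,20],"angular":[0,0,1.7],"fingers":0.5},{"xyz":[181,-386,20],"angular":[0,0,1.7],"fingers":0.5},{"xyz":[181,-386,20],"angular":[0,0,1.7],"fingers":0.5},{"xyz":[181,-386,20],"angular":[0,0,1.7],"fingers":0.5},{"xyz":[181,-386,20],"angular":[0,0,1.7],"fingers":0.5},{"xyz":[181,-386,20],"angular":[0,0,1.7],"fingers":0.5},{"xyz":[181,-386,20],"angular":[0,0,1.7],"fingers":0.5}]' 30
python3 - <<'E'
from h import *
togo((.5230,-.3034,.11),down(-8.5))
E
```

```text
t: 20.82
eef_pos: [0.5219, -0.3031, 0.2032]
eef_rot: [0.002, 0.712, 0.702, 0.003]
ft_force: [0.1, 0.4, 0.3]
grip_width: 0.0424
shift [-0.4  0.5 93.2] rot [ 0.0036 -0.0062  1.7054]
```

```bash
python3 -m pendant '[{"xyz":[0,0,30],"angular":[0.003,-0.006,1.705],"fingers":0.5},{"xyz":[0,0,60],"angular":[0.003,-0.006,1.705],"fingers":0.5},{"xyz":[0,0,93],"angular":[0.003,-0.006,1.705],"fingers":0.5},{"xyz":[0,0,93],"angular":[0.003,-0.006,1.705],"fingers":0.5},{"xyz":[0,0,93],"angular":[0.003,-0.006,1.705],"fingers":0.5},{"xyz":[0,0,93],"angular":[0.003,-0.006,1.705],"fingers":0.5},{"xyz":[0,0,93],"angular":[0.003,-0.006,1.705],"fingers":0.5},{"xyz":[0,0,93],"angular":[0.003,-0.006,1.705],"fingers":0.5},{"xyz":[0,0,93],"angular":[0.003,-0.006,1.705],"fingers":0.5},{"xyz":[0,0,93],"angular":[0.003,-0.006,1.705],"fingers":0.5}]'
python3 - <<'E'
from h import *
im,c=snap("wrist","w12")
for a,b in capcheck("w12"): print(a.round(1),b,onz(c,a,.023))
togo((.5230,-.3034,.011),down(-8.5))
E
```

```text
t: 22.08
eef_pos: [0.5223, -0.3026, 0.1099]
eef_rot: [-0.0, 0.997, -0.072, 0.0]
ft_force: [-0.3, -0.0, 0.3]
grip_width: 0.0427
[286.5 209.8] [276 197  22  26 486] [ 0.52311884 -0.30354823  0.023     ]
shift [ 0.7  0.6 98.9] rot [ 0.     -0.0001  0.0043]
```

```bash
python3 -m pendant '[{"xyz":[0.7,0.6,50],"angular":[0,0,0.004],"fingers":0.5},{"xyz":[0.7,0.6,85],"angular":[0,0,0.004],"fingers":0.5},{"xyz":[0.7,0.6,99],"angular":[0,0,0.004],"fingers":0.5},{"xyz":[0.7,0.6,99],"angular":[0,0,0.004],"fingers":0.5},{"xyz":[0.7,0.6,99],"angular":[0,0,0.004],"fingers":1},{"xyz":[0.7,0.6,99],"angular":[0,0,0.004],"fingers":1},{"xyz":[0.7,0.6,99],"angular":[0,0,0.004],"fingers":1},{"xyz":[0.7,0.6,99],"angular":[0,0,0.004],"fingers":1}]' 30
python3 -m pendant '[{"xyz":[0,0,-30],"angular":[0,0,0],"fingers":1},{"xyz":[0,0,-90],"angular":[0,0,0],"fingers":1},{"xyz":[0,0,-150],"angular":[0,0,0],"fingers":1},{"xyz":[0,0,-150],"angular":[0,0,0],"fingers":1}]'
python3 - <<'E'
from h import *
togo(FOOT+.0764*U-.0102*N+.07*N,RR)
E
```

```text
t: 23.12
eef_pos: [0.5243, -0.304, 0.0125]
eef_rot: [0.001, 0.997, -0.074, 0.002]
ft_force: [2.5, 1.0, 4.3]
grip_width: 0.0147
t: 23.62
eef_pos: [0.5267, -0.3061, 0.1696]
eef_rot: [0.004, 0.997, -0.074, 0.006]
ft_force: [-0.7, 0.6, -1.0]
grip_width: 0.0146
shift [ -82.2 -217.8   48.3] rot [ 0.7154  0.5563 -1.6811]
```

```bash
python3 -m pendant '[{"xyz":[-80,-160,10],"angular":[0.716,0.557,-1.68],"fingers":1},{"xyz":[-80,-210,10],"angular":[0.716,0.557,-1.68],"fingers":1},{"xyz":[-80,-210,10],"angular":[0.716,0.557,-1.68],"fingers":1},{"xyz":[-80,-210,10],"angular":[0.716,0.557,-1.68],"fingers":1},{"xyz":[-80,-210,10],"angular":[0.716,0.557,-1.68],"fingers":1},{"xyz":[-80,-210,10],"angular":[0.716,0.557,-1.68],"fingers":1},{"xyz":[-80,-210,10],"angular":[0.716,0.557,-1.68],"fingers":1},{"xyz":[-82,-218,15],"angular":[0.716,0.557,-1.68],"fingers":1},{"xyz":[-82,-218,20],"angular":[0.716,0.557,-1.68],"fingers":1},{"xyz":[-82,-218,20],"angular":[0.716,0.557,-1.68],"fingers":1}]'
python3 - <<'E'
from h import *
snap("wrist","w13");print([ (a.round(1),b) for a,b in capcheck("w13")])
togo(FOOT+.0767*U-.009*N+.03*N,RR)
E
```

```text
t: 24.88
eef_pos: [0.4766, -0.0781, 0.1449]
eef_rot: [-0.279, 0.641, 0.667, 0.258]
ft_force: [-0.1, 0.2, -0.2]
grip_width: 0.0145
[(array([440.1,  89.7]), array([428,  77,  24,  26, 428], dtype=int32)), (array([285.1, 286.3]), array([ 268,  264,   35,   46, 1401], dtype=int32))]
shift [-17.9   0.8  56.6] rot [ 0.0083  0.0042 -0.0265]
```

```bash
python3 -m pendant '[{"xyz":[-20,1,40],"angular":[0.008,0.004,-0.026],"fingers":1},{"xyz":[-20,1,56],"angular":[0.008,0.004,-0.026],"fingers":1},{"xyz":[-20,1,56],"angular":[0.008,0.004,-0.026],"fingers":1},{"xyz":[-20,1,56],"angular":[0.008,0.004,-0.026],"fingers":1}]'
python3 - <<'E'
from h import *
togo(FOOT+.0745*U-.009*N+.001*N,RR)
E
```

```text
t: 25.42
eef_pos: [0.4769, -0.0538, 0.0916]
eef_rot: [-0.279, 0.629, 0.677, 0.261]
ft_force: [-0.8, 0.2, 0.1]
grip_width: 0.0148
shift [-0.7 -0.8 30.8] rot [0.0018 0.0017 0.0002]
```

```bash
python3 -m pendant '[{"xyz":[-0.7,-0.8,14],"angular":[0.002,0.001,0],"fingers":1},{"xyz":[-0.7,-0.8,24],"angular":[0.002,0.001,0],"fingers":1},{"xyz":[-0.7,-0.8,31],"angular":[0.002,0.001,0],"fingers":1},{"xyz":[-0.7,-0.8,31],"angular":[0.002,0.001,0],"fingers":1},{"xyz":[-0.7,-0.8,31],"angular":[0.002,0.001,0],"fingers":1}]'
python3 -c "
from h import *
s=telemetry.read_state();print((q2R(s['eef_rot']).T@s['ft_force']).round(1))
togo(FOOT+.0732*U-.009*N,RR)"
```

```text
t: 26.05
eef_pos: [0.4749, -0.0326, 0.0694]
eef_rot: [-0.28, 0.629, 0.677, 0.26]
ft_force: [1.0, 0.1, 0.4]
grip_width: 0.014
[ 0.3  1.  -0.3]
shift [-1.3 -0.3  1. ] rot [0.0002 0.0008 0.0005]
```

```bash
python3 -m pendant '[{"xyz":[-1,0,1],"angular":[0,0,0],"fingers":1},{"xyz":[-1.5,0,1.5],"angular":[0,0,0],"fingers":1},{"xyz":[-1.5,0,1.5],"angular":[0,0,0],"fingers":1}]'
python3 -c "
from h import *
s=telemetry.read_state();print((q2R(s['eef_rot']).T@s['ft_force']).round(1))
togo(FOOT+.0732*U-.009*N,RR)"
```

```text
t: 26.42
eef_pos: [0.4754, -0.0325, 0.0682]
eef_rot: [-0.28, 0.629, 0.677, 0.261]
ft_force: [1.1, 0.9, 5.1]
grip_width: 0.0147
[ 4.1  1.1 -3. ]
shift [-0.5 -0.7  0.1] rot [ 0.0009 -0.0006  0.0012]
```

Contact on the stop and channel. Release.

```bash
python3 -m pendant '[{"xyz":[0,0,0],"angular":[0,0,0],"fingers":0.75},{"xyz":[0,0,0],"angular":[0,0,0],"fingers":0.65},{"xyz":[0,0,0],"angular":[0,0,0],"fingers":0.6},{"xyz":[0,0,0],"angular":[0,0,0],"fingers":0.6},{"xyz":[0,0,0],"angular":[0,0,0],"fingers":0.6},{"xyz":[0,0,0],"angular":[0,0,0],"fingers":0.6}]'
python3 - <<'E'
from h import *
im,c=snap("wrist","w14")
print("pred",proj(c,[FOOT+.0745*U])[0].round(1),[ (a.round(1),b[4]) for a,b in capcheck("w14")])
E
python3 -m pendant '[{"xyz":[0,0,-30],"angular":[0,0,0],"fingers":0.6},{"xyz":[0,0,-80],"angular":[0,0,0],"fingers":0.6},{"xyz":[0,0,-100],"angular":[0,0,0],"fingers":0.6}]'
python3 - <<'E'
from h import *
togo(FOOT+.15*U,RG)
E
```

```text
t: 27.18
eef_pos: [0.4753, -0.0325, 0.0682]
eef_rot: [-0.28, 0.629, 0.677, 0.261]
ft_force: [1.1, -0.0, -0.3]
grip_width: 0.0342
pred [285.4 284.6] [(array([515.8,  56.5]), np.int32(1111)), (array([285.7, 285.8]), np.int32(1413))]
t: 27.6
eef_pos: [0.4817, -0.105, 0.1409]
eef_rot: [-0.278, 0.629, 0.677, 0.262]
ft_force: [0.4, 1.0, 0.5]
grip_width: 0.0342
shift [76.5 -1.9 93.8] rot [ 5.1000e-03 -1.5688e+00 -1.2000e-03]
```

```bash
python3 -m pendant '[{"xyz":[60,-2,-30],"angular":[0,-1.567,0],"fingers":0.6},{"xyz":[110,-2,-30],"angular":[0,-1.567,0],"fingers":0.6},{"xyz":[130,-2,-30],"angular":[0,-1.567,0],"fingers":0.6},{"xyz":[130,-2,-10],"angular":[0,-1.567,0],"fingers":0.6},{"xyz":[130,-2,0],"angular":[0,-1.567,0],"fingers":0.6},{"xyz":[130,-2,20],"angular":[0,-1.567,0],"fingers":0.6},{"xyz":[110,-2,60],"angular":[0,-1.567,0],"fingers":0.6},{"xyz":[100,-2,80],"angular":[0,-1.567,0],"fingers":0.6},{"xyz":[90,-2,93],"angular":[0,-1.567,0],"fingers":0.6},{"xyz":[90,-2,93],"angular":[0,-1.567,0],"fingers":0.6}]'
python3 - <<'E'
from h import *
im,c=snap("wrist","w15")
print([ (a.round(1),b[4]) for a,b in capcheck("w15")], proj(c,[FOOT+.083*U,FOOT+.0745*U]).round(1))
togo(FOOT+.0685*U,RG)
E
```

```text
t: 28.85
eef_pos: [0.4681, 0.0246, 0.1351]
eef_rot: [0.279, 0.628, 0.678, -0.261]
ft_force: [-0.2, 0.5, -0.5]
grip_width: 0.034
[(array([289.9, 213.7]), np.int32(407))] [[290.3 219.2]
 [290.2 215. ]]
shift [-0.5  0.9 94.3] rot [ 0.001  -0.0022 -0.0007]
```

```bash
python3 -m pendant '[{"xyz":[0,0.5,50],"angular":[0.001,-0.002,-0.001],"fingers":0.6},{"xyz":[0,0.5,80],"angular":[0.001,-0.002,-0.001],"fingers":0.6},{"xyz":[0,0.5,94],"angular":[0.001,-0.002,-0.001],"fingers":0.6},{"xyz":[0,0.5,94],"angular":[0.001,-0.002,-0.001],"fingers":0.6},{"xyz":[0,0.5,94],"angular":[0.001,-0.002,-0.001],"fingers":1},{"xyz":[0,0.5,94],"angular":[0.001,-0.002,-0.001],"fingers":1},{"xyz":[0,0.5,94],"angular":[0.001,-0.002,-0.001],"fingers":1}]' 40
python3 - <<'E'
from h import *
s=telemetry.read_state();print(s["ft_force"].round(1), 1000*(q2R(s["eef_rot"]).T@(FOOT+.0745*U-s["eef_pos"])))
E
python3 -m pendant '[{"xyz":[0,0,-30],"angular":[0,0,0],"fingers":1},{"xyz":[0,0,-80],"angular":[0,0,0],"fingers":1},{"xyz":[0,0,-130],"angular":[0,0,0],"fingers":1},{"xyz":[0,0,-130],"angular":[0,0,0],"fingers":1}]'
python3 - <<'E'
from h import *
togo(S3-.065*CX+[0,0,.20],CR)
E
```

```text
t: 29.78
eef_pos: [0.4761, -0.0413, 0.0719]
eef_rot: [0.281, 0.629, 0.677, -0.26]
ft_force: [-0.8, 2.4, 4.4]
grip_width: 0.0136
[-0.8  2.4  4.4] [ 0.06949764 -0.81062224 -4.35985127]
t: 30.28
eef_pos: [0.4712, 0.0529, 0.1671]
eef_rot: [0.283, 0.629, 0.677, -0.256]
ft_force: [-0.8, -0.3, -1.0]
grip_width: 0.0137
shift [-37.5  64.6  -8.2] rot [-0.6206  0.6111 -1.5204]
```

```bash
python3 -m pendant '[{"xyz":[-38,40,-8],"angular":[-0.62,0.611,-1.52],"fingers":1},{"xyz":[-38,65,-8],"angular":[-0.62,0.611,-1.52],"fingers":1},{"xyz":[-38,65,-8],"angular":[-0.62,0.611,-1.52],"fingers":1},{"xyz":[-38,65,-8],"angular":[-0.62,0.611,-1.52],"fingers":1},{"xyz":[-38,65,-8],"angular":[-0.62,0.611,-1.52],"fingers":1},{"xyz":[-38,65,-8],"angular":[-0.62,0.611,-1.52],"fingers":1},{"xyz":[-38,65,-8],"angular":[-0.62,0.611,-1.52],"fingers":1},{"xyz":[-38,65,-8],"angular":[-0.62,0.611,-1.52],"fingers":1},{"xyz":[-38,65,-8],"angular":[-0.62,0.611,-1.52],"fingers":1},{"xyz":[-38,65,-8],"angular":[-0.62,0.611,-1.52],"fingers":1}]'
python3 - <<'E'
from h import *
snap("wrist","w16");print([ (a.round(1),b) for a,b in capcheck("w16")])
togo(S3-.06*CX+[0,0,.0925],CR)
E
```

```text
t: 31.52
eef_pos: [0.5369, 0.0355, 0.1984]
eef_rot: [-0.002, -0.057, 0.998, 0.0]
ft_force: [0.2, -0.2, -1.0]
grip_width: 0.0139
[(array([285.3, 276.7]), array([ 270,  255,   32,   43, 1121], dtype=int32)), (array([346.7, 277.5]), array([338, 266,  19,  23, 332], dtype=int32)), (array([ 84.2, 300.3]), array([ 70, 296,  26,  13,  80], dtype=int32))]
shift [ -5.5   1.8 105.8] rot [ 0.0011 -0.0038  0.0002]
```

```bash
python3 -m pendant '[{"xyz":[-5,2,50],"angular":[0.001,-0.004,0],"fingers":1},{"xyz":[-5,2,90],"angular":[0.001,-0.004,0],"fingers":1},{"xyz":[-5,2,105.5],"angular":[0.001,-0.004,0],"fingers":1},{"xyz":[-5,2,105.5],"angular":[0.001,-0.004,0],"fingers":1},{"xyz":[-5,2,105.5],"angular":[0.001,-0.004,0],"fingers":1}]'
python3 - <<'E'
from h import *
togo(S3+.0015*CX+[0,0,.0925],CR)
E
```

```text
t: 32.2
eef_pos: [0.5427, 0.0378, 0.0947]
eef_rot: [0.002, -0.058, 0.998, -0.0]
ft_force: [-0.2, 1.1, 0.6]
grip_width: 0.014
shift [-60.7   0.1   2.4] rot [-0.0006  0.0034 -0.    ]
```

```bash
python3 -m pendant '[{"xyz":[-25,0,1.5],"angular":[0,0.002,0],"fingers":1},{"xyz":[-40,0,1.5],"angular":[0,0.002,0],"fingers":1},{"xyz":[-50,0,1.5],"angular":[0,0.002,0],"fingers":1},{"xyz":[-58,0,1.5],"angular":[0,0.002,0],"fingers":1},{"xyz":[-60.7,0,1.5],"angular":[0,0.002,0],"fingers":1},{"xyz":[-60.7,0,1.5],"angular":[0,0.002,0],"fingers":1}]'
python3 -m pendant '[{"xyz":[0,0,2],"angular":[0,0,0],"fingers":1},{"xyz":[0,0,4],"angular":[0,0,0],"fingers":1},{"xyz":[0,0,4],"angular":[0,0,0],"fingers":1}]'
```

```text
t: 32.95
eef_pos: [0.6028, 0.0448, 0.0933]
eef_rot: [0.0, -0.058, 0.998, -0.0]
ft_force: [0.5, -0.8, -0.6]
grip_width: 0.0137
t: 33.33
eef_pos: [0.6027, 0.0447, 0.0898]
eef_rot: [0.0, -0.058, 0.998, -0.0]
ft_force: [-1.1, 0.6, 3.1]
grip_width: 0.0139
```

```bash
python3 -m pendant '[{"xyz":[0,0,0],"angular":[0,0,0],"fingers":0.75},{"xyz":[0,0,0],"angular":[0,0,0],"fingers":0.65},{"xyz":[0,0,0],"angular":[0,0,0],"fingers":0.65},{"xyz":[0,0,0],"angular":[0,0,0],"fingers":0.65},{"xyz":[0,0,-40],"angular":[0,0,0],"fingers":0.65},{"xyz":[0,0,-80],"angular":[0,0,0],"fingers":0.65},{"xyz":[-50,40,-130],"angular":[0,0,0],"fingers":0.65},{"xyz":[-50,50,-130],"angular":[0,0,0],"fingers":0.65},{"xyz":[-50,50,-130],"angular":[0,0,0],"fingers":0.65}]'
python3 - <<'E'
from h import *
im,c=snap("wrist","w17")
for a,b in capcheck("w17"): print(a.round(1),b,onz(c,a,.1))
print(proj(c,[S2+[0,0,.1],S3+[0,0,.1]]))
p=proj(c,[S2+[0,0,.1]])[0].astype(int)
cv2.imwrite("pics/w17b.png",cv2.resize(im[max(0,p[1]-80):p[1]+80,p[0]-130:p[0]+130],None,fx=3,fy=3,interpolation=cv2.INTER_CUBIC))
E
```

```text
t: 34.45
eef_pos: [0.6476, 0.1014, 0.2214]
eef_rot: [0.002, -0.059, 0.998, -0.0]
ft_force: [-0.1, -0.6, 0.3]
grip_width: 0.0298
[283.2 128.4] [275 118  18  21 298] [0.59274782 0.09345981 0.1       ]
[219.4 130.7] [210 121  20  21 319] [0.60002779 0.04551817 0.1       ]
[[283.55260098 132.60458587]
 [218.18354861 132.53412552]]
```

View pics/w17b.png

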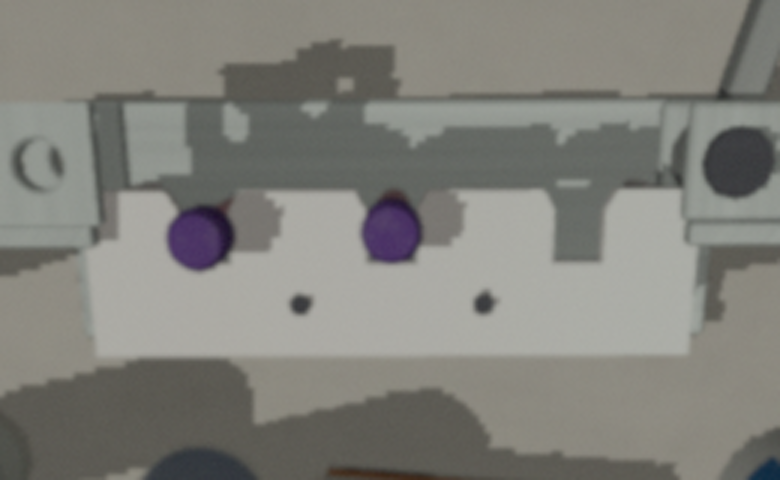

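```bash
python3 - <<'E'
from h import *
c=load("w1");t=cam("top")
print(onz(t,(110+231/4,145+376/4),.106),onz(c,(561*.7,284*.7),.106), "eye",onz(c,(547*.7,198*.7),.082),onz(t,(110+248/4,145+463/4),.082))
togo((.4396,.2088,.20),down(-7))
s=telemetry.read_state();print(s["joint_pos"].round(2))
E
```

```text
[0.44173461 0.20870446 0.106     ] [0.43922194 0.21175445 0.106     ] eye [0.3900245  0.20541034 0.082     ] [0.39191668 0.20538102 0.082     ]
shift [193.1 131.6  19.6] rot [-1.5000e-03 -1.4000e-03 -2.9032e+00]
[ 0.04  0.13  1.55 -0.    1.46 -1.65]
```

```bash
python3 -m pendant '[{"xyz":[193,132,0],"angular":[0,0,1.7],"fingers":0.5},{"xyz":[193,132,0],"angular":[0,0,1.7],"fingers":0.5},{"xyz":[193,132,0],"angular":[0,0,1.7],"fingers":0.5},{"xyz":[193,132,0],"angular":[0,0,1.7],"fingers":0.5},{"xyz":[193,132,0],"angular":[0,0,1.7],"fingers":0.5},{"xyz":[193,132,0],"angular":[0,0,1.7],"fingers":0.5},{"xyz":[193,132,0],"angular":[0,0,1.7],"fingers":0.5},{"xyz":[193,132,0],"angular":[0,0,1.7],"fingers":0.5},{"xyz":[193,132,0],"angular":[0,0,1.7],"fingers":0.5},{"xyz":[193,132,0],"angular":[0,0,1.7],"fingers":0.5}]' 20
python3 - <<'E'
from h import *
togo((.4405,.2110,.16),down(-8.8))
E
```

```text
t: 35.75
eef_pos: [0.4388, 0.2082, 0.218]
eef_rot: [0.0, 0.711, 0.703, -0.001]
ft_force: [0.3, 0.1, -0.3]
grip_width: 0.0424
shift [ 2.9  1.7 58. ] rot [8.000e-04 2.500e-03 1.712e+00]
```

```bash
python3 -m pendant '[{"xyz":[3,2,30],"angular":[0,0.0025,1.71],"fingers":0.5},{"xyz":[3,2,58],"angular":[0,0.0025,1.71],"fingers":0.5},{"xyz":[3,2,58],"angular":[0,0.0025,1.71],"fingers":0.5},{"xyz":[3,2,58],"angular":[0,0.0025,1.71],"fingers":0.5},{"xyz":[3,2,58],"angular":[0,0.0025,1.71],"fingers":0.5},{"xyz":[3,2,58],"angular":[0,0.0025,1.71],"fingers":0.5},{"xyz":[3,2,58],"angular":[0,0.0025,1.71],"fingers":0.5},{"xyz":[3,2,58],"angular":[0,0.0025,1.71],"fingers":0.5},{"xyz":[3,2,58],"angular":[0,0.0025,1.71],"fingers":0.5},{"xyz":[3,2,58],"angular":[0,0.0025,1.71],"fingers":0.5}]' 20
python3 - <<'E'
from h import *
im,c=snap("wrist","w18")
p=proj(c,[(.4405,.211,.108)])[0];print(p)
g=cv2.cvtColor(im,cv2.COLOR_BGR2GRAY);r=g[int(p[1])-40:int(p[1])+40,int(p[0])-40:int(p[0])+40]
n,l,st,ce=cv2.connectedComponentsWithStats((r<40).astype(np.uint8))
for i in range(1,n):
    if st[i,4]>50: print(ce[i]+[int(p[0])-40,int(p[1])-40],st[i])
x,y=int(p[0])-100,max(0,int(p[1])-90)
cv2.imwrite("pics/w18b.png",cv2.resize(im[y:y+180,x:x+200],None,fx=3,fy=3));print(x,y)
togo((.4405,.211,.098),down(-8.8))
E
```

```text
t: 37.0
eef_pos: [0.4403, 0.2106, 0.1592]
eef_rot: [0.001, 0.997, -0.074, -0.0]
ft_force: [0.1, 0.2, -0.1]
grip_width: 0.0432
[284.54204444 230.38230538]
[279.41137856 222.35667396] [ 26  18  19  29 457]
184 140
shift [ 0.1 -0.4 61.4] rot [0.0009 0.0004 0.0046]
```

View pics/w18b.png

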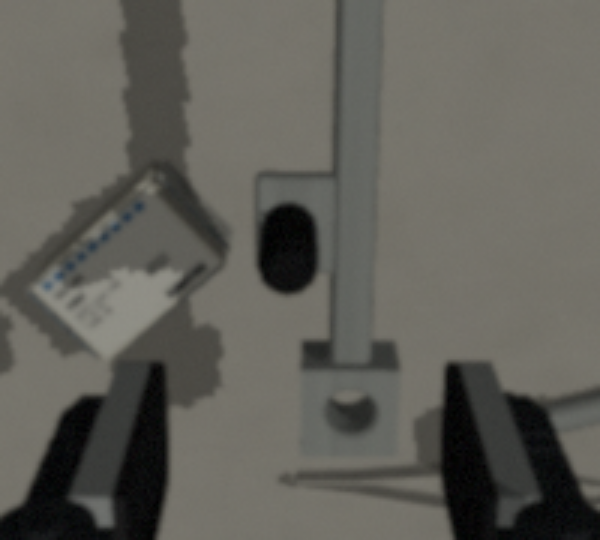

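```bash
python3 -m pendant '[{"xyz":[1,-2.5,40],"angular":[0,0,0.004],"fingers":0.5},{"xyz":[1,-2.5,61],"angular":[0,0,0.004],"fingers":0.5},{"xyz":[1,-2.5,61],"angular":[0,0,0.004],"fingers":0.5},{"xyz":[1,-2.5,61],"angular":[0,0,0.004],"fingers":1},{"xyz":[1,-2.5,61],"angular":[0,0,0.004],"fingers":1},{"xyz":[1,-2.5,61],"angular":[0,0,0.004],"fingers":1},{"xyz":[1,-2.5,61],"angular":[0,0,0.004],"fingers":1}]' 20
python3 - <<'E'
from h import *
s=telemetry.read_state();P=s["eef_pos"][:2];H=np.array([.5668,.1781]);v=P-H;print("r",np.linalg.norm(v),"expect",np.hypot(.13,.015),"ang",np.degrees(np.arctan2(v[1],v[0])))
M=q2R(s["eef_rot"])
a0=np.arctan2(v[1],v[0]);r=np.linalg.norm(v);end=np.radians(276.6-np.degrees(np.arctan2(.015,.13)))-2*np.pi*0
tot=end-a0;print("total deg",np.degrees(tot))
for k in range(1,14):
    a=tot*k/13;p=H+r*np.array([np.cos(a0+a),np.sin(a0+a)])
    print(k,np.round(1000*M.T@np.r_[p-P,0],1),"rotz",round(-a,3))
E
```

```text
t: 37.92
eef_pos: [0.4427, 0.2132, 0.0999]
eef_rot: [0.0, 0.997, -0.076, 0.001]
ft_force: [-0.8, -0.7, 6.1]
grip_width: 0.0112
r 0.12901277268609443 expect 0.130862523283024 ang 164.19526062855482
total deg 105.82279471626718
1 [-1.  18.3 -0. ] rotz -0.142
2 [ 0.7 36.5 -0. ] rotz -0.284
3 [ 4.9 54.4  0. ] rotz -0.426
4 [11.6 71.4  0. ] rotz -0.568
5 [20.6 87.3  0. ] rotz -0.71
6 [ 31.8 101.8   0. ] rotz -0.852
7 [4.500e+01 1.146e+02 1.000e-01] rotz -0.995
8 [5.980e+01 1.253e+02 1.000e-01] rotz -1.137
9 [7.600e+01 1.339e+02 1.000e-01] rotz -1.279
10 [ 93.2 140.1   0.2] rotz -1.421
11 [111.2 143.8   0.2] rotz -1.563
12 [129.4 144.9   0.2] rotz -1.705
13 [147.7 143.4   0.3] rotz -1.847
```

```bash
python3 -m pendant '[{"xyz":[-1,18.3,0],"angular":[0,0,-0.142],"fingers":1},{"xyz":[0.7,36.5,0],"angular":[0,0,-0.284],"fingers":1},{"xyz":[4.9,54.4,0],"angular":[0,0,-0.426],"fingers":1},{"xyz":[11.6,71.4,0],"angular":[0,0,-0.568],"fingers":1},{"xyz":[20.6,87.3,0],"angular":[0,0,-0.71],"fingers":1},{"xyz":[31.8,101.8,0],"angular":[0,0,-0.852],"fingers":1},{"xyz":[45,114.6,0],"angular":[0,0,-0.995],"fingers":1},{"xyz":[59.8,125.3,0],"angular":[0,0,-1.137],"fingers":1},{"xyz":[59.8,125.3,0],"angular":[0,0,-1.137],"fingers":1}]'
python3 - <<'E'
from h import *
s=telemetry.read_state();P=s["eef_pos"][:2];H=np.array([.5668,.1781]);v=P-H;print("r",np.linalg.norm(v))
M=q2R(s["eef_rot"]);a0=np.arctan2(v[1],v[0])%(2*np.pi);r=np.linalg.norm(v);end=np.radians(276.6)-np.arctan2(.015,.13);tot=end-a0;print("deg",np.degrees(tot),s["ft_force"].round(1))
for k in range(1,7):
    a=tot*k/6;p=H+r*np.array([np.cos(a0+a),np.sin(a0+a)]);print(k,np.round(1000*M.T@np.r_[p-P,0],1),"rotz",round(-a,3))
togo(np.r_[P,s["eef_pos"][2]],down(np.degrees(a0)+np.degrees(np.arctan2(.015,.13))-180))
E
```

```text
t: 39.05
eef_pos: [0.4834, 0.08, 0.1]
eef_rot: [0.0, 0.882, 0.471, 0.001]
ft_force: [1.3, 0.5, 0.1]
grip_width: 0.011
r 0.12879403731779615
deg 40.38096019437679 [1.3 0.5 0.1]
1 [-0.9 15.1  0. ] rotz -0.117
2 [ 0.1 30.2  0.1] rotz -0.235
3 [ 2.7 45.1  0.1] rotz -0.352
4 [ 7.1 59.5  0.1] rotz -0.47
5 [13.2 73.4  0.2] rotz -0.587
6 [20.9 86.4  0.2] rotz -0.705
shift [0. 0. 0.] rot [ 0.002  -0.0018  0.0005]
```

```bash
python3 -m pendant '[{"xyz":[-0.9,15.1,0],"angular":[0,0,-0.117],"fingers":1},{"xyz":[0.1,30.2,0],"angular":[0,0,-0.235],"fingers":1},{"xyz":[2.7,45.1,0],"angular":[0,0,-0.352],"fingers":1},{"xyz":[7.1,59.5,0],"angular":[0,0,-0.47],"fingers":1},{"xyz":[13.2,73.4,0],"angular":[0,0,-0.587],"fingers":1},{"xyz":[17,80,0],"angular":[0,0,-0.645],"fingers":1},{"xyz":[20.9,86.4,0],"angular":[0,0,-0.705],"fingers":1},{"xyz":[20.9,86.4,0],"angular":[0,0,-0.705],"fingers":1},{"xyz":[20.9,86.4,0],"angular":[0,0,-0.705],"fingers":1}]'
python3 - <<'E'
from h import *
s=telemetry.read_state();P=s["eef_pos"][:2];H=np.array([.5668,.1781]);v=P-H;print("r",np.linalg.norm(v),276.6-np.degrees(np.arctan2(v[1],v[0])+np.arctan2(.015,.13))%360,s["ft_force"].round(1))
E
```

```text
t: 40.17
eef_pos: [0.5664, 0.0491, 0.1001]
eef_rot: [0.001, 0.665, 0.746, 0.0]
ft_force: [0.1, -3.3, -0.4]
grip_width: 0.0113
r 0.1289766376295384 0.20449335228903465 [ 0.1 -3.3 -0.4]
```

```bash
python3 -m pendant '[{"xyz":[0,1,0],"angular":[0,0,0],"fingers":1},{"xyz":[0,2,0],"angular":[0,0,0],"fingers":1},{"xyz":[0,2,0],"angular":[0,0,0],"fingers":1},{"xyz":[0,2,0],"angular":[0,0,0],"fingers":1}]'
```

```text
t: 40.67
eef_pos: [0.5682, 0.0492, 0.1]
eef_rot: [0.001, 0.665, 0.746, 0.0]
ft_force: [-0.7, -4.6, 0.8]
grip_width: 0.0109
```

```bash
python3 -m pendant '[{"xyz":[0.2,1,0],"angular":[0,0,0],"fingers":1},{"xyz":[0.2,2,0],"angular":[0,0,0],"fingers":1},{"xyz":[0.2,2,0],"angular":[0,0,0],"fingers":1},{"xyz":[0.2,2,0],"angular":[0,0,0],"fingers":1}]'; python3 -m pendant '[{"xyz":[0.2,1,0],"angular":[0,0,0],"fingers":1},{"xyz":[0.2,1.5,0],"angular":[0,0,0],"fingers":1},{"xyz":[0.2,1.5,0],"angular":[0,0,0],"fingers":1},{"xyz":[0.2,1.5,0],"angular":[0,0,0],"fingers":1}]'
```

```text
t: 41.18
eef_pos: [0.5683, 0.0492, 0.0999]
eef_rot: [-0.001, 0.665, 0.746, -0.002]
ft_force: [-7.3, -4.5, 5.7]
grip_width: 0.011
t: 41.68
eef_pos: [0.5683, 0.0491, 0.0999]
eef_rot: [-0.002, 0.665, 0.746, -0.004]
ft_force: [-6.6, -5.6, 5.4]
grip_width: 0.0109
```

```bash
python3 -m pendant '[{"xyz":[0,0,-4],"angular":[0,0,0],"fingers":1},{"xyz":[0,0,-4],"angular":[0,0,0],"fingers":1},{"xyz":[0,0,-4],"angular":[0,0,0],"fingers":0.8},{"xyz":[0,0,-4],"angular":[0,0,0],"fingers":0.8},{"xyz":[0,0,-30],"angular":[0,0,0],"fingers":0.8},{"xyz":[0,0,-80],"angular":[0,0,0],"fingers":0.8},{"xyz":[0,-60,-110],"angular":[0,0,0],"fingers":0.8},{"xyz":[0,-60,-110],"angular":[0,0,0],"fingers":0.8}]'
python3 - <<'E'
from h import *
im,c=snap("top","t20");w,cw=snap("wrist","w20")
g=cv2.cvtColor(w,cv2.COLOR_BGR2GRAY)
O=np.array([.5955,.0933]);M=np.array([[np.cos(np.radians(6.6)),-np.sin(np.radians(6.6))],[np.sin(np.radians(6.6)),np.cos(np.radians(6.6))]])
stud=np.r_[O+M@[-.034,-.042],.108];print("stud pred",stud,proj(cw,[stud]),proj(c,[stud]))
for nm,cc in(("w20",cw),("t20",c)):
    for a,b in capcheck(nm): print(nm,a.round(1),b,onz(cc,a,.1 if nm=="t20" else .1))
# pin from top
d=cv2.absdiff(im,cv2.imread("pics/top0.png")).sum(2)[240:280,190:250];print("pin change",(d>60).sum())
gt=cv2.cvtColor(im,cv2.COLOR_BGR2GRAY);n,l,st,ce=cv2.connectedComponentsWithStats((gt[235:290,180:300]<45).astype(np.uint8))
for i in range(1,n):
    if st[i,4]>20: print("dark",ce[i]+[180,235],st[i],onz(c,ce[i]+[180,235],.015))
togo((.46,.12,.25),down(180))
E
```

```text
t: 42.68
eef_pos: [0.5105, 0.043, 0.2161]
eef_rot: [0.002, 0.665, 0.747, -0.0]
ft_force: [0.5, -0.0, 0.2]
grip_width: 0.017
stud pred [0.56655269 0.04767048 0.108     ] [[359.46438913 205.43994296]] [[241.5124327  181.40478447]]
w20 [400.8 147.2] [389 137  24  21 372] [0.59100198 0.09422492 0.1       ]
w20 [396.4 207.8] [386 198  22  21 332] [0.59829623 0.04647322 0.1       ]
pin change 1556
dark [183.44390244 259.83902439] [  0   0  16  55 410] [0.38667012 0.19476594 0.015     ]
dark [196.         280.53333333] [13 43  8  7 30] [0.33679291 0.16455306 0.015     ]
shift [ 82.2 -41.5 -37.2] rot [-4.200e-03 -1.000e-04 -1.456e+00]
```

```bash
python3 - <<'E'
from h import *
togo(S2-.045*CX+[0,0,.150],down(96.6))
togo(S2-.045*CX+[0,0,.092],down(96.6))
togo(S2-.0255*CX+[0,0,.092],down(96.6))
E
```

```text
shift [41.2 45.7 62.6] rot [-0.0029  0.0025 -0.0004]
shift [ 41.3  45.9 120.6] rot [-0.0029  0.0025 -0.0004]
shift [ 41.3  65.4 120.5] rot [-0.0029  0.0025 -0.0004]
```

```bash
python3 -m pendant '[{"xyz":[41,44,50],"angular":[-0.003,0.0025,0],"fingers":1},{"xyz":[41,44,90],"angular":[-0.003,0.0025,0],"fingers":1},{"xyz":[41,44,120],"angular":[-0.003,0.0025,0],"fingers":1},{"xyz":[41,44,120],"angular":[-0.003,0.0025,0],"fingers":1},{"xyz":[41,52,120],"angular":[-0.003,0.0025,0],"fingers":1},{"xyz":[41,60,120],"angular":[-0.003,0.0025,0],"fingers":1},{"xyz":[41,64,120],"angular":[-0.003,0.0025,0],"fingers":1},{"xyz":[41,64,120],"angular":[-0.003,0.0025,0],"fingers":1}]'
```

```text
t: 43.78
eef_pos: [0.57, 0.0906, 0.0935]
eef_rot: [0.001, 0.665, 0.746, 0.001]
ft_force: [0.3, -0.8, -0.1]
grip_width: 0.0004
```

```bash
python3 -m pendant '[{"xyz":[0,1,0],"angular":[0,0,0],"fingers":1},{"xyz":[0,2,0],"angular":[0,0,0],"fingers":1},{"xyz":[0,2,0],"angular":[0,0,0],"fingers":1}]';python3 -c "
from h import *
im,c=snap('wrist','w21')
for a,b in capcheck('w21'): print(a.round(1),b,onz(c,a,.1))
s=telemetry.read_state();print(1000*(s['eef_pos']-S2)@CX,s['grip_width'])"
```

```text
t: 44.15
eef_pos: [0.5719, 0.0909, 0.0934]
eef_rot: [0.0, 0.665, 0.746, 0.001]
ft_force: [-0.6, -1.0, -0.9]
grip_width: 0.0001
[332.6 275.2] [ 317  255   34   41 1111] [0.59177565 0.09704117 0.1       ]
-24.15847487358378 9.259231783149415e-05
```

```bash
for i in 1 2; do python3 -m pendant '[{"xyz":[0,1,0],"angular":[0,0,0],"fingers":1},{"xyz":[0,2,0],"angular":[0,0,0],"fingers":1},{"xyz":[0,2,0],"angular":[0,0,0],"fingers":1}]' | grep force;python3 -c "
from h import *
im,c=snap('wrist','w22')
for a,b in capcheck('w22'): print(a.round(1),b[:4],onz(c,a,.1))
s=telemetry.read_state();print(1000*(s['eef_pos']-S2)@CX)"; done
```

```text
ft_force: [0.4, 0.8, -0.9]
[329.1 275. ] [312 255  34  41] [0.59223492 0.0972314  0.1       ]
-22.13328470349311
ft_force: [-1.2, -0.1, 0.7]
[326.8 274.4] [309 255  35  41] [0.59327208 0.09750482 0.1       ]
-19.979736073862057
```

```bash
for i in 1; do python3 -m pendant '[{"xyz":[0,1,0],"angular":[0,0,0],"fingers":1},{"xyz":[0,1.5,0],"angular":[0,0,0],"fingers":1},{"xyz":[0,1.5,0],"angular":[0,0,0],"fingers":1}]' | grep force;python3 -c "
from h import *
im,c=snap('wrist','w22')
for a,b in capcheck('w22'): print(a.round(1),b[:4],onz(c,a,.1))
s=telemetry.read_state();print(1000*(s['eef_pos']-S2)@CX)"; done
```

```text
ft_force: [-0.8, -0.9, -0.3]
[326.2 274.8] [307 255  37  41] [0.59446858 0.09755759 0.1       ]
-18.52671083184085
```

```bash
for i in 1; do python3 -m pendant '[{"xyz":[0,1,0],"angular":[0,0,0],"fingers":1},{"xyz":[0,1,0],"angular":[0,0,0],"fingers":1}]' | grep force;python3 -c "
from h import *
im,c=snap('wrist','w22')
for a,b in capcheck('w22'): print(a.round(1),b[:4],onz(c,a,.1))
s=telemetry.read_state();print(1000*(s['eef_pos']-S2)@CX)"; done
python3 -m pendant '[{"xyz":[0,-15,0],"angular":[0,0,0],"fingers":1},{"xyz":[0,-30,-20],"angular":[0,0,0],"fingers":1},{"xyz":[0,-40,-70],"angular":[0,0,0],"fingers":0.4},{"xyz":[0,-60,-125],"angular":[0,0,0],"fingers":0.4},{"xyz":[0,-60,-125],"angular":[0,0,0],"fingers":0.4}]'
python3 - <<'E'
from h import *
w,c=snap("wrist","w23")
for a,b in capcheck("w23"): print(a.round(1),b,onz(c,a,.1))
togo((.42,.02,.22),down(95))
s=telemetry.read_state();print(s["joint_pos"].round(2))
E
```

```text
ft_force: [-0.3, -0.0, 1.3]
[325.8 275.4] [305 256  39  41] [0.59523653 0.09746317 0.1       ]
-17.58255696069826
t: 46.4
eef_pos: [0.52, 0.0848, 0.2244]
eef_rot: [0.004, 0.665, 0.746, 0.004]
ft_force: [1.3, 0.8, -0.3]
grip_width: 0.0509
[373.5 193.5] [363 184  22  20 309] [0.59210816 0.09535682 0.1       ]
[369.9 246.9] [361 237  19  20 276] [0.59854139 0.04749954 0.1       ]
shift [ -53.  -105.8    0.6] rot [0.0069 0.0005 0.0274]
[ 0.02 -0.19  1.86  0.    1.46 -0.09]
```

```bash
python3 -m pendant '[{"xyz":[-45,-110,0],"angular":[0.007,0,0.027],"fingers":0.4},{"xyz":[-45,-110,0],"angular":[0.007,0,0.027],"fingers":0.4},{"xyz":[-45,-110,0],"angular":[0.007,0,0.027],"fingers":0.4},{"xyz":[-45,-110,0],"angular":[0.007,0,0.027],"fingers":0.4}]'
python3 - <<'E'
from h import *
w,c=snap("wrist","w24")
g=cv2.cvtColor(w,cv2.COLOR_BGR2GRAY)
print(proj(c,[(.384,.149,.01),(.389,.076,.005),(.384,.146,.02)]))
m=(g<38).astype(np.uint8)
n,l,st,ce=cv2.connectedComponentsWithStats(m)
for i in range(1,n):
    if 60<st[i,4]<3000: print(ce[i].round(1),st[i],onz(c,ce[i],.015))
# coarse gray print around the expected pin
x,y=proj(c,[(.386,.11,.01)])[0].astype(int)
print(x,y);print(g[max(0,y-72):y+72:6,x-48:x+48:5])
E
```

```text
t: 46.95
eef_pos: [0.4145, 0.0275, 0.2195]
eef_rot: [-0.0, 0.676, 0.737, -0.0]
ft_force: [1.6, 0.0, 0.2]
grip_width: 0.0513
[[265.04882738  43.33214896]
 [265.47824547 123.03455847]
 [264.21088859  45.59133799]]
[211.7  19. ] [200   6  24  27 475] [0.33506254 0.16414747 0.015     ]
[115.6  59.6] [104  50  21  21 303] [0.24612418 0.12250582 0.015     ]
[516.4 132.1] [509 125  22  18 190] [0.63924075 0.08932032 0.015     ]
[474.1 188.1] [460 178  30  21 419] [0.61286447 0.02887603 0.015     ]
[509.5 192.7] [501 185  23  18 225] [0.65118046 0.02711869 0.015     ]
[333.8 244.4] [316 234  41  35 661] [ 0.47444338 -0.0485322   0.015     ]
[550.1 277.9] [542 265  18  29 244] [ 0.72769588 -0.06898749  0.015     ]
264 87
[[ 32   0 120 119 120 119 119 120 119 118 118 118 119 119 118 119 120 119
  120 120]
 [ 19   6 121 120 119 118 117 118 119 119 119 119 120 120 119 119 118 120
  120 121]
 [ 21  10 119 119 120 117 119 119 119 119 119 119 119 121 119 119 118 120
  121 122]
 [ 59  67 119 120 118 117 118 120 118 119 118 119 121 119 120 118 119 118
  121 120]
 [ 94 119 120 120 120 118 119 119 120 
[... 962 characters left out ...]
 121 122
  120 120]
 [120 120 121 120 122 121 120 119 121 121 120 119 119 120 121 121 120 122
  121 122]
 [121 121 121 122 121 119 119 119 119 121 122 120 121 121 119 122 122 121
  122 121]
 [120 121 121 121 120 118 121 120 119 121 122 121 122 121 120 121 121 122
  122 121]
 [122 120 120 120 120 120 121 120 120 121 120 121 120 121 121 121 121 121
  121 121]
 [121 120 120 120 120 122 121 119 120 120 121 120 121 122 120 120 122 122
  121 120]
 [119 120 121 121 121 121 120 119 119 120 121 120 120 121 121 121 121 121
  120 121]
 [118 120 117 120 120 121 119 118 117 120 120 120 120 119 120 120 121 120
  119 120]
 [117 120 121 121 121 122 120 120 119 120 119 121 120 119 119 119 120 122
  120 120]]
```

```bash
python3 -m pendant '[{"xyz":[45,-35,50],"angular":[0,0,0],"fingers":0.4},{"xyz":[45,-35,50],"angular":[0,0,0],"fingers":0.4},{"xyz":[45,-35,50],"angular":[0,0,0],"fingers":0.4}]'
cat > pin.py <<'E'
from h import *
import sys
w,c=snap("wrist",sys.argv[1])
g=cv2.cvtColor(w,cv2.COLOR_BGR2GRAY)
n,l,st,ce=cv2.connectedComponentsWithStats((g<38).astype(np.uint8))
best=[i for i in range(1,n) if 200<st[i,4]<3000 and st[i,1]<250 and np.hypot(*(onz(c,ce[i],.015)-[.335,.164,.015])[:2])<.03]
for i in best:
    print("grip",ce[i].round(1),st[i],onz(c,ce[i],.012).round(4),onz(c,ce[i],.02).round(4))
    y0=st[i,1]+st[i,3]; cx=ce[i][0]
    for y in range(y0+4,y0+100,8):
        row=g[y,int(cx)-40:int(cx)+40].astype(int);print(y,int(cx)-40,''.join('%4d'%v for v in row[10:70:2]))
E
python3 pin.py w25
```

```text
t: 47.38
eef_pos: [0.3762, 0.07, 0.1693]
eef_rot: [-0.001, 0.675, 0.738, -0.001]
ft_force: [-0.7, -0.4, 1.0]
grip_width: 0.0509
grip [245.5  70.1] [233  57  25  28 539] [0.3338 0.1646 0.012 ] [0.3348 0.1643 0.02  ]
89 205  101 111 102 112 118 119 117 119 119 119 120 120 116  80  88 103 104 101  89 104 120 120 120 120 120 121 121 120 120 119
97 205  112 104 117 118 118 117 118 117 117 118 118 119 105  73  87 100 105 102  90 102 118 117 118 119 119 121 120 122 120 120
105 205  114 118 118 118 116 118 118 117 116 117 117 118 112  79  84 100 106 103  90  99 118 118 119 119 121 121 122 122 121 121
113 205  118 118 117 119 118 118 118 118 117 118 119 119 115  82  80 100 105 103  90  96 119 120 120 120 122 122 122 122 122 121
121 205  118 120 119 119 120 120 119 120 119 119 119 118 119 101  80  98 107 103  93  91 120 123 121 121 122 120 122 122 121 122
129 205  121 120 121 120 122 121 121 121 119 121 119 119 120 116  86  98 108 103  93  85 116 121 120 119 120 119 119 119 120 120
137 205  119 121 119 119 119 122 119 121 119 119 120 118 118 117  87  94 108 105  95  81 116 121 120 120 121 120 120 121 120 120
145 205  119 120 120 119 120 119 120 120 122 122 119 119 118 111  87  95 106 104  96  82 114 119 119 118 121 121 120 120 121 120
153 205  119 119 120 120 120 120 121 120 121 119 120 119 118 118 106  89 105 104  96  85 113 118 119 122 120 120 120 120 119 119
161 205  119 120 121 121 121 121 119 121 121 120 119 121 118 120 119 120 119 118 118 117 119 119 119 119 120 120 120 120 121 119
169 205  120 119 121 120 121 122 122 121 122 121 121 120 119 119 119 122 121 121 119 121 119 120 120 121 121 123 121 121 120 121
177 205  121 122 121 121 120 122 123 121 122 121 121 119 121 120 120 122 121 122 121 121 119 121 120 120 120 122 122 119 119 120
```

```bash
cat >>h.py <<'E'
E
python3 - <<'E'
from h import *
c=load("w25")
A=onz(c,(247.3,97),.0095);B=onz(c,(249.2,153),.0057);tip=onz(c,(249.4,158),.005);top=onz(c,(245,57),.011)
d=A-B;d/=np.linalg.norm(d);print(A,B,"tip",tip,"dir",d,"yaw",np.degrees(np.arctan2(d[1],d[0])),"headend",top,np.linalg.norm(top-tip))
G=tip+.075*d;print("grip mid",G)
yaw=np.degrees(np.arctan2(d[1],d[0]))
togo((G[0],G[1],.06),down(yaw));togo((G[0],G[1],.009),down(yaw))
E
```

```text
[0.33614583 0.14373519 0.0095    ] [0.33994298 0.09579253 0.0057    ] tip [0.34030485 0.09112944 0.005     ] dir [-0.07870946  0.99378084  0.07876841] yaw 94.52848889381369 headend [0.33285748 0.17440371 0.011     ] 0.08382164617154796
grip mid [0.33440164 0.165663   0.01090763]
shift [ 99.6 -34.  110.6] rot [-0.0002  0.0005  0.01  ]
shift [ 99.6 -34.  161.6] rot [-0.0002  0.0005  0.01  ]
```

```bash
python3 - <<'E'
from h import *
d=np.array([-.0787,.9938,.0699]);d/=np.linalg.norm(d);RP=frame(d,[0,0,-1])
G=np.array([.3344,.1657,.0104])
togo(G-RP[:,2]*.05,RP);togo(G-RP[:,2]*.0-np.array([0,0,.0024]),RP)
E
```

```text
shift [ 99.6 -34.  110.2] rot [-0.0002  0.0005  0.01  ]
shift [ 99.6 -34.  162.6] rot [-0.0002  0.0005  0.01  ]
```

```bash
python3 - <<'E'
from h import *
d=np.array([-.0787,.9938,.0699]);d/=np.linalg.norm(d);z=np.array([0,0,-1.]);z-=d*(z@d);RP=frame(d,z)
G=np.array([.3344,.1657,.0104])
togo(G-RP[:,2]*.05,RP);togo(G+RP[:,2]*.0024,RP)
E
```

```text
shift [ 96.1 -34.  110.3] rot [-0.0005  0.0705  0.01  ]
shift [ 99.8 -34.  162.6] rot [-0.0005  0.0705  0.01  ]
```

```bash
python3 -m pendant '[{"xyz":[50,-34,20],"angular":[0,0.07,0.01],"fingers":0.4},{"xyz":[96,-34,50],"angular":[0,0.07,0.01],"fingers":0.4},{"xyz":[96,-34,100],"angular":[0,0.07,0.01],"fingers":0.4},{"xyz":[98,-34,135],"angular":[0,0.07,0.01],"fingers":0.4},{"xyz":[99,-34,150],"angular":[0,0.07,0.01],"fingers":0.4},{"xyz":[99.8,-34,162],"angular":[0,0.07,0.01],"fingers":0.4},{"xyz":[99.8,-34,162],"angular":[0,0.07,0.01],"fingers":0.4},{"xyz":[99.8,-34,162],"angular":[0,0.07,0.01],"fingers":0.4}]' 45
python3 - <<'E'
from h import *
s=telemetry.read_state();G=np.array([.3344,.1657,.0104]);print(1000*q2R(s["eef_rot"]).T@(G-s["eef_pos"]))
E
python3 -m pendant '[{"xyz":[0,0,0],"angular":[0,0,0],"fingers":1},{"xyz":[0,0,0],"angular":[0,0,0],"fingers":1},{"xyz":[0,0,0],"angular":[0,0,0],"fingers":1},{"xyz":[0,0,0],"angular":[0,0,0],"fingers":1}]' 45
```

```text
t: 48.42
eef_pos: [0.3357, 0.1659, 0.0098]
eef_rot: [-0.025, 0.678, 0.734, 0.024]
ft_force: [0.7, 0.5, 0.6]
grip_width: 0.051
[-0.08952965 -1.34126239 -0.6456938 ]
t: 48.92
eef_pos: [0.3366, 0.1661, 0.0107]
eef_rot: [-0.024, 0.678, 0.734, 0.025]
ft_force: [0.0, -0.0, 5.2]
grip_width: 0.0183
```

```bash
python3 -m pendant '[{"xyz":[0,0,-20],"angular":[0,0,0],"fingers":1},{"xyz":[0,0,-70],"angular":[0,0,0],"fingers":1},{"xyz":[0,0,-130],"angular":[0,0,0],"fingers":1},{"xyz":[0,0,-130],"angular":[0,0,0],"fingers":1}]'
python3 - <<'E'
from h import *
w,c=snap("wrist","w26");g=cv2.cvtColor(w,cv2.COLOR_BGR2GRAY)
t=toolcam();P=proj(t,[(-.0751,0,0),(-.05,0,0),(-.03,0,0),(.011,0,-.01),(-.011,0,-.01)]).round(1);print(P)
for k in(0,1,2):
    y=int(P[k][1]);print(y,''.join('%4d'%v for v in g[y,250:320:2]) if y<420 else '')
togo(FOOT+.0771*U-.0014*N+.08*N,RR)
E
```

```text
t: 49.42
eef_pos: [0.3402, 0.1576, 0.1459]
eef_rot: [-0.021, 0.678, 0.734, 0.029]
ft_force: [0.5, -0.6, -0.7]
grip_width: 0.0188
[[287.2 396.6]
 [287.3 359.7]
 [287.3 327.8]
 [287.4 265. ]
 [287.4 307.8]]
396    7  10  10  11  11  11  11  13  10  13   9  13  10   6  11  10   6  12   7  12  12  11  15  12  12  15   6   9   8   6  10  11  15   7  13
359   10  17  85 126 127 126 126 128 129 127 128 130 111  79  95 104 112 113 111 108  99  87 124 129 128 129 130 131 130 131 130 128 127  96  17
327   14  16  15  27  33  25  43 123 128 128 130 128 108  72  89 101 109 113 113 112 107  96 103 130 130 130 129 129 126  57  11  18  18  10   4
shift [-259.5  120.6   -7. ] rot [0.0059 0.7149 0.0087]
```

```bash
python3 -m pendant '[{"xyz":[-60,50,-20],"angular":[0.006,0.715,0.009],"fingers":1},{"xyz":[-110,80,-25],"angular":[0.006,0.715,0.009],"fingers":1},{"xyz":[-160,121,-25],"angular":[0.006,0.715,0.009],"fingers":1},{"xyz":[-210,121,-25],"angular":[0.006,0.715,0.009],"fingers":1},{"xyz":[-259,121,-20],"angular":[0.006,0.715,0.009],"fingers":1},{"xyz":[-259,121,-7],"angular":[0.006,0.715,0.009],"fingers":1},{"xyz":[-259,121,-7],"angular":[0.006,0.715,0.009],"fingers":1},{"xyz":[-259,121,-7],"angular":[0.006,0.715,0.009],"fingers":1}]'
python3 - <<'E'
from h import *
togo(FOOT+.0771*U-.0014*N+.03*N,RR)
w,c=snap("wrist","w27");g=cv2.cvtColor(w,cv2.COLOR_BGR2GRAY)
for y in (327,359): print(y,''.join('%4d'%v for v in g[y,250:320:2]))
print(''.join('%4d'%v for v in g[240:340:3,285]))
E
```

```text
t: 50.48
eef_pos: [0.4786, -0.0894, 0.132]
eef_rot: [-0.281, 0.628, 0.677, 0.26]
ft_force: [0.1, -0.0, -0.1]
grip_width: 0.0184
shift [-1.5  0.3 48. ] rot [-0.0021 -0.0014  0.0001]
327   17  11   2  17  17   7  24  80  87  87  86  88  74  54  58  60  62  60  57  58  57  54  66  87  87  89  87  88  85  41   6  14  13  12  16
359   11  13  83 128 130 130 130 130 130 130 128 130 110  79  97 105 110 111 111 107 100  87 123 128 129 129 129 129 129 128 129 130 128  98  15
  58  48  67  74  57  11   7  12   4  11  15  14   3   9  43  31   9   5   6  33  38   3   3  48  62  60  61  61  60  60  59  59  61  58
```

```bash
python3 -m pendant '[{"xyz":[-1.5,0.3,30],"angular":[-0.002,-0.001,0],"fingers":1},{"xyz":[-1.5,0.3,60],"angular":[-0.002,-0.001,0],"fingers":1},{"xyz":[-1.5,0.3,70],"angular":[-0.002,-0.001,0],"fingers":1},{"xyz":[-1.5,0.3,75],"angular":[-0.002,-0.001,0],"fingers":1},{"xyz":[-1.5,0.3,75],"angular":[-0.002,-0.001,0],"fingers":1}]'
python3 -c "
from h import *
s=telemetry.read_state();print((q2R(s['eef_rot']).T@s['ft_force']).round(1))
togo(FOOT+.0751*U-.0014*N,RR)"
```

```text
t: 51.15
eef_pos: [0.4758, -0.038, 0.0791]
eef_rot: [-0.279, 0.629, 0.678, 0.261]
ft_force: [-0.1, -0.3, -0.7]
grip_width: 0.0183
[-0.7 -0.1  0.3]
shift [-2.5 -0.8  4.2] rot [0.0011 0.0015 0.0021]
```

```bash
python3 -m pendant '[{"xyz":[-0.5,-0.8,2],"angular":[0,0.001,0.002],"fingers":1},{"xyz":[-1,-0.8,4],"angular":[0,0.001,0.002],"fingers":1},{"xyz":[-1,-0.8,4],"angular":[0,0.001,0.002],"fingers":1}]'
python3 -c "
from h import *
s=telemetry.read_state();print((q2R(s['eef_rot']).T@s['ft_force']).round(1))
togo(FOOT+.0751*U-.0014*N,RR)"
python3 -m pendant '[{"xyz":[-1,0,1],"angular":[0,0,0],"fingers":1},{"xyz":[-1.5,0,1],"angular":[0,0,0],"fingers":1},{"xyz":[-1.5,0,1],"angular":[0,0,0],"fingers":1}]'
python3 -c "
from h import *
s=telemetry.read_state();print((q2R(s['eef_rot']).T@s['ft_force']).round(1))
togo(FOOT+.0751*U-.0014*N,RR)"
```

```text
t: 51.52
eef_pos: [0.4755, -0.0365, 0.076]
eef_rot: [-0.279, 0.629, 0.677, 0.261]
ft_force: [0.7, -1.2, 1.8]
grip_width: 0.0185
[ 0.4  0.7 -2.2]
shift [-1.4 -0.6  0.9] rot [0.0024 0.0013 0.0006]
t: 51.9
eef_pos: [0.4759, -0.0366, 0.0751]
eef_rot: [-0.279, 0.629, 0.677, 0.262]
ft_force: [-0.1, 0.7, 5.3]
grip_width: 0.0187
[ 4.2 -0.  -3.2]
shift [-0.6 -1.   0.4] rot [ 0.0029 -0.0003  0.0013]
```

```bash
python3 -m pendant '[{"xyz":[0,0,0],"angular":[0,0,0],"fingers":0.7},{"xyz":[0,0,0],"angular":[0,0,0],"fingers":0.6},{"xyz":[0,0,0],"angular":[0,0,0],"fingers":0.5},{"xyz":[0,0,0],"angular":[0,0,0],"fingers":0.5},{"xyz":[0,0,0],"angular":[0,0,0],"fingers":0.5},{"xyz":[0,0,0],"angular":[0,0,0],"fingers":0.5}]'
python3 - <<'E'
from h import *
w,c=snap("wrist","w28");g=cv2.cvtColor(w,cv2.COLOR_BGR2GRAY)
for y in (327,345): print(y,''.join('%4d'%v for v in g[y,240:330:2]))
print(''.join('%4d'%v for v in g[240:340:3,285]))
print(proj(c,[FOOT-.0014*N+s*U+.01*N for s in (.064,.086)]))
E
python3 -m pendant '[{"xyz":[0,0,-30],"angular":[0,0,0],"fingers":0.5},{"xyz":[0,0,-80],"angular":[0,0,0],"fingers":0.5},{"xyz":[0,0,-100],"angular":[0,0,0],"fingers":0.5}]'
python3 - <<'E'
from h import *
togo(FOOT+.15*U-.0014*N,RG)
E
```

```text
t: 52.65
eef_pos: [0.4759, -0.0366, 0.0751]
eef_rot: [-0.279, 0.629, 0.677, 0.262]
ft_force: [0.3, 0.1, -0.6]
grip_width: 0.0424
327  130 128  92  59  53  48  46  46  44  49  72  77  73  73  72  71  72  63  55  59  61  62  65  59  59  57  56  61  77  78  81  74  95 129 118  96  86  86  87  87  88  89 126 131 132
345  130 129 110  78  63  47  43  41  46  46  62  75  72  72  73  71  70  64  55  58  61  61  62  63  88  99  93  96 114 115 115 115 116 129 115  87  86  86  86  86  89  87 103 131 133
  88  88  88  87  27   3   8   5   6  13  14  13   7  13  45  20   7   8  11  46  15   3   7  59  62  61  60  63  61  61  62  60  62  60
[[284.91399693 309.12762154]
 [284.91207917 266.52614863]]
t: 53.08
eef_pos: [0.482, -0.1091, 0.1479]
eef_rot: [-0.277, 0.629, 0.677, 0.262]
ft_force: [-0.6, -0.3, 0.6]
grip_width: 0.0429
shift [ 74.5  -2.2 103.1] rot [ 0.0068 -1.5685 -0.0026]
```

```bash
python3 -m pendant '[{"xyz":[60,-2,-30],"angular":[0,-1.567,0],"fingers":0.5},{"xyz":[110,-2,-30],"angular":[0,-1.567,0],"fingers":0.5},{"xyz":[130,-2,-30],"angular":[0,-1.567,0],"fingers":0.5},{"xyz":[130,-2,-10],"angular":[0,-1.567,0],"fingers":0.5},{"xyz":[130,-2,0],"angular":[0,-1.567,0],"fingers":0.5},{"xyz":[130,-2,20],"angular":[0,-1.567,0],"fingers":0.5},{"xyz":[110,-2,60],"angular":[0,-1.567,0],"fingers":0.5},{"xyz":[100,-2,85],"angular":[0,-1.567,0],"fingers":0.5},{"xyz":[90,-2,102],"angular":[0,-1.567,0],"fingers":0.5},{"xyz":[90,-2,102],"angular":[0,-1.567,0],"fingers":0.5}]'
python3 - <<'E'
from h import *
togo(FOOT-.0014*N+.0685*U,RG)
E
```

```text
t: 54.32
eef_pos: [0.4681, 0.0269, 0.1355]
eef_rot: [0.279, 0.629, 0.677, -0.261]
ft_force: [-0.7, 0.0, 1.1]
grip_width: 0.0426
shift [-2.2  2.3 95.1] rot [-0.001  -0.0009  0.0015]
```

```bash
python3 -m pendant '[{"xyz":[-2,1.5,50],"angular":[0,0,0],"fingers":0.5},{"xyz":[-2,1.5,80],"angular":[0,0,0],"fingers":0.5},{"xyz":[-2,1.5,95],"angular":[0,0,0],"fingers":0.5},{"xyz":[-2,1.5,95],"angular":[0,0,0],"fingers":0.5},{"xyz":[-2,1.5,95],"angular":[0,0,0],"fingers":1},{"xyz":[-2,1.5,95],"angular":[0,0,0],"fingers":1},{"xyz":[-2,1.5,95],"angular":[0,0,0],"fingers":1},{"xyz":[-2,1.5,95],"angular":[0,0,0],"fingers":1}]' 50
python3 - <<'E'
from h import *
s=telemetry.read_state();print(1000*(q2R(s["eef_rot"]).T@(FOOT-.0014*N-s["eef_pos"])), q2R(s["eef_rot"]).T@U)
E
python3 -m pendant '[{"xyz":[0,0,-30],"angular":[0,0,0],"fingers":1},{"xyz":[0,0,-80],"angular":[0,0,0],"fingers":1},{"xyz":[0,0,-140],"angular":[0,0,0],"fingers":1},{"xyz":[0,0,-140],"angular":[0,0,0],"fingers":1}]'
python3 - <<'E'
from h import *
togo((.587,.002,.20),down(96.6))
E
```

```text
t: 55.32
eef_pos: [0.4757, -0.0407, 0.071]
eef_rot: [0.28, 0.629, 0.677, -0.26]
ft_force: [0.1, 4.5, 5.8]
grip_width: 0.0184
[ 0.30071027 -0.61268735 69.87634292] [ 6.84809294e-04  1.53287045e-03 -9.99989001e-01]
t: 55.82
eef_pos: [0.4705, 0.0608, 0.1737]
eef_rot: [0.282, 0.629, 0.678, -0.256]
ft_force: [0.1, -0.6, -0.6]
grip_width: 0.019
shift [-66.  111.7  29.7] rot [-0.007   0.7823 -0.0378]
```

```bash
python3 -m pendant '[{"xyz":[-100,60,-20],"angular":[-0.007,0.782,-0.038],"fingers":1},{"xyz":[-100,112,0],"angular":[-0.007,0.782,-0.038],"fingers":1},{"xyz":[-100,112,0],"angular":[-0.007,0.782,-0.038],"fingers":1},{"xyz":[-100,112,0],"angular":[-0.007,0.782,-0.038],"fingers":1},{"xyz":[-100,112,0],"angular":[-0.007,0.782,-0.038],"fingers":1},{"xyz":[-100,112,0],"angular":[-0.007,0.782,-0.038],"fingers":1},{"xyz":[-100,112,0],"angular":[-0.007,0.782,-0.038],"fingers":1}]'
python3 - <<'E'
from h import *
w,c=snap("wrist","w29");g=cv2.cvtColor(w,cv2.COLOR_BGR2GRAY)
s=telemetry.read_state();print(s["eef_pos"])
p=proj(c,[(.587,.002,.091)])[0];t=proj(toolcam(),[(.0003,0,.0699)])[0];print("hole",p,"tip",t)
x,y=map(int,p)
print(x-24,y-24);print('\n'.join(''.join('%4d'%v for v in g[r,x-24:x+25:2]) for r in range(y-24,y+25,2)))
x,y=map(int,t)
print(x-20,y-24);print('\n'.join(''.join('%4d'%v for v in g[r,x-20:x+21:2]) for r in range(y-24,y+37,3)))
togo((.587,.002,.180),down(96.6))
E
```

```text
t: 56.7
eef_pos: [0.5863, -0.0, 0.2436]
eef_rot: [-0.0, 0.665, 0.747, -0.001]
ft_force: [-0.3, -0.3, 0.3]
grip_width: 0.0187
[5.86493969e-01 1.62871681e-04 2.43974257e-01]
hole [287.71531647 185.1126941 ] tip [286.69157049 220.80442745]
263 161
 137 135 136 135 133  97 125 138 136 118  76  74  74  75  75 119 137 159 166 167 168 167 166 167 167
 135 136 136 137 134  97  89  92  92  83  75  75  73  75  71  82  96 146 160 161 161 165 167 166 167
 135 135 136 136 134 100  92  93  91  85  77  75  73  74  71  82  95 111 118 119 120 136 139 139 151
 134 135 136 137 132  96  66  63  63  63  74  75  71  72  68  62  68 101 113 112 112 112 115 114 140
 136 136 136 136 132  95  79  79  80  80  83  84  84  81  82  80  82  93  97  97  96 101 112 111 139
 137 137 137 138 136 138 138 137 138 138 138 137 139 137 137 137 137 137 137 138 138 127  93  90 117
 137 137 137 137 138 143 145 144 144 144 145 145 143 145 145 144 145 144 144 143 144 135 124 126 129
 137 136 135 135 139 144 144 145 144 144 144 145 144 145 143 145 145 145 146 146 144 138 139 144 142
 137 136 136 136 138 143 145 145 145 145 146 14
[... 2815 characters left out ...]
  53  51  50  52  50  60 121 137 121  83  83  89  98
 137 137 137 138 138 123  60  52  51  52  52  52  51  58 113 137 128 124 152 159 161
 136 137 139 137 139 119  55  50  49  52  52  52  52  52 111 137 134 126 152 161 162
 137 137 137 138 137 118  53  50  51  54  53  53  53  55 105 138 135 127 144 160 161
 137 137 138 138 139 114  52  50  51  53  51  52  53  50  98 135 137 134 127 158 162
 137 138 133 130 128  97  47  47  48  47  48  48  50  44  89 128 130 130 123 148 160
 119  60  24  19  24  19  18  12  16  19  14  16  17  11  18  18  16  24  46 116 160
  56   6  10   5  21  22  24  24  24  23  24  25  20  24  24  22  14   4  10  53 140
shift [ 1.8  0.8 64. ] rot [-0.0018  0.0008  0.0023]
```

```bash
python3 - <<'E'
from h import *
c=load("w29");H=onz(c,(289,186.7),.091);T=onz(c,(285.4,220.5),.2440-.0699);print(H,T,H-T)
s=telemetry.read_state();print("delta tool mm",1000*q2R(s["eef_rot"]).T@(H-T))
E
```

```text
[0.58831801 0.00066855 0.091     ] [5.85232154e-01 4.45741208e-04 1.74100000e-01] [ 0.00308586  0.00022281 -0.0831    ]
delta tool mm [-7.14483806e-02  3.23739420e+00  8.30945024e+01]
```

```bash
python3 -m pendant '[{"xyz":[0,2.5,40],"angular":[0,0,0],"fingers":1},{"xyz":[0,2.5,73],"angular":[0,0,0],"fingers":1},{"xyz":[0,2.5,73],"angular":[0,0,0],"fingers":1},{"xyz":[0,2.5,73],"angular":[0,0,0],"fingers":1}]'
python3 - <<'E'
from h import *
w,c=snap("wrist","w30");g=cv2.cvtColor(w,cv2.COLOR_BGR2GRAY)
s=telemetry.read_state();print(s["eef_pos"])
t=proj(toolcam(),[(.0003,0,.0699)])[0];H=proj(c,[(.588,.001,.091)])[0];print(t,H)
x,y=map(int,t)
print(x-30,y-40);print('\n'.join('%4d|'%r+''.join('%4d'%v for v in g[r,x-30:x+31:2]) for r in range(y-40,y+20,2)))
E
```

```text
t: 57.25
eef_pos: [0.5894, 0.001, 0.1723]
eef_rot: [0.001, 0.664, 0.748, -0.001]
ft_force: [0.6, -0.0, 0.1]
grip_width: 0.0188
[0.58995009 0.00076417 0.17315529]
[286.69036333 220.80176276] [284.58931863 214.87753842]
256 180
 180| 133 134 134 135 131  95 110 139 139 135  90  75  75  76  77  81  77 122 136 141 163 167 168 167 166 166 166 166 167 166 167
 182| 133 133 134 135 131  88  80  87  88  83  73  75  74  74  74  72  70  81  88 111 161 167 166 167 167 166 165 167 167 166 166
 184| 134 134 134 135 132 100  93  93  93  93  74  76  75  74  74  74  68  83  91 114 162 166 166 167 167 166 166 166 167 167 167
 186| 133 134 135 133 132 103  92  93  94  90  75  73  76  73  74  76  68  86  93 104 136 139 148 160 161 161 161 165 167 167 167
 188| 134 133 136 135 132  94  65  63  64  64  67  75  75  73  74  76  68  65  65  81 112 114 117 118 120 118 120 137 141 163 167
 190| 135 135 135 134 131  89  54  55  55  54  61  73  73  70  73  73  63  55  53  78 111 113 113 113 114 113 114 113 119 162 167
 192| 135 134 133 132 109  77  62  62  63  61  63  67  65  63  65  66  62  59  63  75  92  94 
[... 2325 characters left out ...]
73 140 147 147 146 147 147 133 143 145 146 121  89
 230| 134 133 135 135 142 147 146 147 145 146 139  72  50  51  51  51  52  50  67 139 146 147 148 147 145 126 142 142 142 115  87
 232| 133 134 134 133 140 143 142 142 143 143 133  67  49  50  53  51  53  49  61 116 123 123 123 123 122 106 107 108 108  94  88
 234| 133 134 135 134 135 134 133 133 134 134 125  66  52  52  51  51  52  52  53  82  89  89  89  89  90  89  88  88  89  89  87
 236| 135 134 135 134 133 133 133 134 133 133 119  61  51  52  52  52  50  51  54  85  90  88  88  86  87  88  87  87  88  85  83
 238| 134 134 135 134 135 135 134 132 133 133 118  58  51  53  53  51  52  50  55 106  96  88  87  86  86  82  79  78  79  79  78
```

```bash
python3 - <<'E'
from h import *
c=load("w30");s=telemetry.read_state();M=q2R(s["eef_rot"]);print(s["eef_pos"])
for hp in ((284.9,214.4),(284.9,213.8)):
    H=onz(c,hp,.091);T=onz(c,(285.0,220.6),.1033);print(H,T,1000*M.T@(H-T))
togo(s["eef_pos"],down(96.6))
E
```

```text
[0.58995009 0.00076417 0.17315529]
[0.58817443 0.00137977 0.091     ] [0.58822858 0.00158    0.1033    ] [-0.17000351 -0.09386114 12.30021609]
[0.58812223 0.0018245  0.091     ] [0.58822858 0.00158    0.1033    ] [ 0.27778004 -0.09318615 12.29940013]
shift [0. 0. 0.] rot [0.0013 0.0018 0.0031]
```

```bash
python3 -m pendant '[{"xyz":[0,0,6],"angular":[0,0,0],"fingers":1},{"xyz":[0,0,12],"angular":[0,0,0],"fingers":1},{"xyz":[0,0,18],"angular":[0,0,0],"fingers":1},{"xyz":[0,0,24],"angular":[0,0,0],"fingers":1},{"xyz":[0,0,24],"angular":[0,0,0],"fingers":1}]'
```

```text
t: 57.92
eef_pos: [0.5894, 0.0007, 0.1481]
eef_rot: [0.0, 0.664, 0.748, -0.001]
ft_force: [-0.1, -0.5, -1.2]
grip_width: 0.019
```

```bash
python3 -m pendant '[{"xyz":[0,0,8],"angular":[0,0,0],"fingers":1},{"xyz":[0,0,16],"angular":[0,0,0],"fingers":1},{"xyz":[0,0,24],"angular":[0,0,0],"fingers":1},{"xyz":[0,0,32],"angular":[0,0,0],"fingers":1},{"xyz":[0,0,40],"angular":[0,0,0],"fingers":1},{"xyz":[0,0,46],"angular":[0,0,0],"fingers":1},{"xyz":[0,0,46],"angular":[0,0,0],"fingers":1}]'
```

```text
t: 58.8
eef_pos: [0.589, 0.0007, 0.1013]
eef_rot: [-0.0, 0.664, 0.748, -0.001]
ft_force: [0.2, 1.0, -0.9]
grip_width: 0.0186
```

```bash
python3 -m pendant '[{"xyz":[0,0,2],"angular":[0,0,0],"fingers":1},{"xyz":[0,0,3.5],"angular":[0,0,0],"fingers":1},{"xyz":[0,0,4.5],"angular":[0,0,0],"fingers":1},{"xyz":[0,0,4.5],"angular":[0,0,0],"fingers":1}]'
```

```text
t: 59.3
eef_pos: [0.5892, 0.0007, 0.0984]
eef_rot: [0.0, 0.664, 0.748, -0.001]
ft_force: [-4.2, -0.0, 6.2]
grip_width: 0.0186
```

```bash
python3 -m pendant '[{"xyz":[0,0,0],"angular":[0,0,0],"fingers":0.7},{"xyz":[0,0,0],"angular":[0,0,0],"fingers":0.6},{"xyz":[0,0,0],"angular":[0,0,0],"fingers":0.6},{"xyz":[0,0,0],"angular":[0,0,0],"fingers":0.6},{"xyz":[0,0,-30],"angular":[0,0,0],"fingers":0.6},{"xyz":[0,0,-80],"angular":[0,0,0],"fingers":0.6},{"xyz":[0,-20,-120],"angular":[0,0,0],"fingers":0.6},{"xyz":[-50,-40,-120],"angular":[0,0,0],"fingers":0.6},{"xyz":[-50,-40,-120],"angular":[0,0,0],"fingers":0.6}]'
python3 - <<'E'
from h import *
w,c=snap("wrist","w31");g=cv2.cvtColor(w,cv2.COLOR_BGR2GRAY)
for a,b in capcheck("w31"): print("cap",a.round(1),b,onz(c,a,.098))
n,l,st,ce=cv2.connectedComponentsWithStats((g<40).astype(np.uint8))
for i in range(1,n):
    if 100<st[i,4]<3000 and st[i,1]<260: print(ce[i].round(1),st[i],onz(c,ce[i],.108).round(4))
O=np.array([.5955,.0933]);a=np.radians(6.6);M=np.array([[np.cos(a),-np.sin(a)],[np.sin(a),np.cos(a)]])
print("fork grip top",proj(c,[(.588,.0015,.113),(.588,.0015,.091)]),"stud",np.r_[O+M@[-.034,-.042]],proj(c,[np.r_[O+M@[-.034,-.042],.108]]))
E
```

```text
t: 60.42
eef_pos: [0.5552, -0.0557, 0.2193]
eef_rot: [0.001, 0.665, 0.747, -0.001]
ft_force: [-0.1, 0.1, 0.5]
grip_width: 0.0341
cap [365.1   3.2] [355   0  23   9 153] [0.59232659 0.08733051 0.098     ]
cap [364.4  72.7] [353  62  24  22 402] [0.60022608 0.0442479  0.098     ]
[454.4  14.6] [450   0  12  34 107] [0.65   0.0851 0.108 ]
[319.6  61.7] [311  52  19  20 278] [0.5662 0.0471 0.108 ]
[339.2 132. ] [326 118  28  29 743] [0.5874 0.0018 0.108 ]
[212.2 155.3] [185 147  44  38 402] [ 0.4959 -0.0258  0.108 ]
[431.  186.9] [423 175  25  31 161] [ 0.6645 -0.0314  0.108 ]
[444.1 195.3] [434 181  33  38 298] [ 0.6763 -0.0369  0.108 ]
fork grip top [[340.94503984 133.40833353]
 [336.59378814 129.81577534]] stud [0.56655269 0.04767048] [[320.13622636  60.8803108 ]]
```

```bash
python3 -m pendant '[{"xyz":[60,30,0],"angular":[0,0,0],"fingers":0.6},{"xyz":[90,40,0],"angular":[0,0,0],"fingers":0.6},{"xyz":[90,40,0],"angular":[0,0,0],"fingers":0.6},{"xyz":[90,40,0],"angular":[0,0,0],"fingers":0.6}]'
python3 - <<'E'
from h import *
w,c=snap("wrist","w32");g=cv2.cvtColor(w,cv2.COLOR_BGR2GRAY);c1=load("w31")
for a,b in capcheck("w32"): print("cap",a.round(1),b,onz(c,a,.098))
n,l,st,ce=cv2.connectedComponentsWithStats((g<40).astype(np.uint8))
for i in range(1,n):
    if 100<st[i,4]<3000 and st[i,1]<260:
        print(ce[i].round(1),st[i],onz(c,ce[i],.108).round(4))
        if np.hypot(*(onz(c,ce[i],.105)-[.588,.0018,.105])[:2])<.012: print("grip tri",tri([(c1,(339.2,132.0)),(c,ce[i])]))
print("slots",proj(c,[S2+[0,0,.098],S3+[0,0,.098]]))
E
```

```text
t: 60.98
eef_pos: [0.5843, 0.0401, 0.2177]
eef_rot: [-0.0, 0.665, 0.747, -0.001]
ft_force: [-0.1, -0.1, -0.0]
grip_width: 0.0339
cap [306.9 132.4] [298 123  19  20 311] [0.59333093 0.09384949 0.098     ]
cap [307.4 193.8] [299 184  18  20 289] [0.60036313 0.04583756 0.098     ]
[284.5   6. ] [274   0  23  16 279] [0.5672 0.1732 0.108 ]
[267.  185.1] [260 175  15  21 251] [0.5676 0.0521 0.108 ]
[179.9 241.7] [152 230  47  39 803] [ 0.5022 -0.0034  0.108 ]
[285.7 244.7] [275 231  24  28 613] [0.5877 0.0039 0.108 ]
grip tri [0.58812548 0.00134943 0.10281891]
slots [[310.15030548 132.40771587]
 [308.63822517 195.2597595 ]]
```

```bash
python3 -c "
from cell import robot
print(robot.hand_in())"
```

```text
the job is handed in; nothing more can be done
None
```

I loaded both tubes, shut the keeper bar and put the lock pin in. I then handed the job in at about 61 s on the robot's clock. No verdict comes back, so the readings below are my own.

**What I did:**
- The left lane was empty, so there were two tubes. The middle tube, then the right one, was laid on the rest, let go, taken afresh by its cap and hung in its slot.
- I swung the bar shut by its stud until it would not move further; the push force was then about 7 N.
- The pin had been knocked about 5 cm towards the robot. I found it again, parked it on the rest, took it afresh by the grip and lowered it through the fork and eye. At the bottom its grip pushed back with about 6 N.

**Last checks (wrist camera and force readings only; my 16 viewed pictures were used up by then):**

| Item | Reading |
|---|---|
| Right tube | about 1 mm short of its slot point (limit 6 mm) |
| Middle tube | about 2.5 mm short of its slot point (limit 6 mm) |
| Bar stud | within about 1 mm of its computed shut position |
| Pin grip | centred on the fork; middle at about 103 mm high (102 mm expected when seated) |
| Gripper | clear of everything |

**What disagreed or is less certain:**
- **Middle tube position:** camera readings of its cap differed by about 2 mm between viewing directions, so I nudged it deeper after the bar was shut. It stayed about 2.5 mm short.
- **Tube tilt:** I did not measure it.
- **Bystanders:** I did not check them again at the end. My moves kept clear of them, and I felt no unexpected contact.

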